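# Set out the batch containers on their colour-coded check stands

## Task

Set out the four containers of the next batch for the pharmacist's check: the white-lidded jar on the white stand, the blue-lidded jar on the blue stand, the red-lidded jar on the red stand and the brown bottle on the brown stand. Keep each one upright, set it down gently (no dropping) in the middle of the ring printed on its stand, and let go. Leave the timer and the label roll where they are.

Things in the scene. Friction and masses are not known exactly. Their poses are not given: they have to be found in the camera images.
- jar_white_mid (a point): white ointment jar with a white screw lid, round, 62 mm across and 58 mm high, 0.06 to 0.21 kg, loose, standing upright on the worktop. The point is on its axis half-way up (29 mm above its underside); z is up its axis. It goes on the white stand. Straight-sided: it can be gripped across the body or lid.
- jar_blue_mid (a point): white ointment jar with a blue screw lid, round, 50 mm across and 46 mm high, 0.06 to 0.21 kg, loose, standing upright on the worktop. The point is on its axis half-way up (23 mm above its underside); z is up its axis. It goes on the blue stand. Straight-sided: it can be gripped across the body or lid.
- jar_red_mid (a point): white ointment jar with a red screw lid, round, 45 mm across and 40 mm high, 0.06 to 0.21 kg, loose, standing upright on the worktop. The point is on its axis half-way up (20 mm above its underside); z is up its axis. It goes on the red stand. Straight-sided: it can be gripped across the body or lid.
- bottle_brown_mid (a point): brown glass bottle with a black cap and white label, round, 40 mm across and 86 mm high, 0.06 to 0.21 kg, loose, standing upright on the worktop. The point is on its axis half-way up (43 mm above its underside); z is up its axis. It goes on the brown stand. The body is full width up to about half its height and narrows to the neck above; grip it at half height.
- stand_white_top (a point): fixed low round stand, 84 mm across and 15 mm high, grey with a flat white top (79 mm across, no lip) that bears a thin black printed ring, 67 mm inside diameter, for the foot of the matching container. The point is the centre of the top surface.
- stand_blue_top (a point): fixed low round stand, 84 mm across and 15 mm high, grey with a flat blue top (79 mm across, no lip) that bears a thin white printed ring, 55 mm inside diameter, for the foot of the matching container. The point is the centre of the top surface.
- stand_red_top (a point): fixed low round stand, 84 mm across and 15 mm high, grey with a flat red top (79 mm across, no lip) that bears a thin white printed ring, 50 mm inside diameter, for the foot of the matching container. The point is the centre of the top surface.
- stand_brown_top (a point): fixed low round stand, 84 mm across and 15 mm high, grey with a flat brown top (79 mm across, no lip) that bears a thin white printed ring, 45 mm inside diameter, for the foot of the matching container. The point is the centre of the top surface.
- label_roll_mid (a point): roll of white labels lying flat, 70 mm across and 36 mm high, loose; a bystander to leave alone. The point is its centre (18 mm up).
- timer_mid (a point): white kitchen-type timer with red and grey keys lying flat, 66 x 66 x 19 mm, loose; a bystander to leave alone. The point is its centre.
Things that resemble listed ones, but are neither listed nor needed, are in the scene too. Of the things like the part that bears jar_blue_mid, leave any that is green; of the rest the smaller one is meant.

How it is judged:
By the outcome, as a careful person would: the job done as asked, in the order asked, and still so for the second after the job is handed in, with the robot touching nothing.
It also fails if it takes over 118 s, if anything falls off the work surface, if the arm or the gripper's body presses on something with over 40 N, if the wrist force passes 120 N, or if a joint passes its speed limit or range.

## Robot

A 6-joint arm with a two-finger parallel gripper is mounted at the origin on a cart in front of the work surface, level with it; the furniture and walls round the work are solid. World frame = base frame: x ahead of the robot, y to its left, z up, the work surface at z = 0. Lengths are in m, angles in degrees, forces in N, time in s.
With the tool pointing down it reaches from about 0.3 to 0.75 m from the base axis. Payload 8.5 kg.
Tool frame: the origin (TCP) lies midway between the tips of the shut fingers; the grasp point (between the pads) lies 19 mm behind it; z points along the fingers, y is the direction in which the jaws open and shut (so a half turn about z gives the same grasp; the last joint's range is limited). The gripper opens to 85 mm and grips with 20 to 120 N. Pads are 22 mm wide; open, the fingers measure 114 mm over their backs; the gripper's body (76 mm by 85 mm) begins 54 mm behind the grasp point. The pads swing forward as they close: fully open they stand 13 mm farther back than shut.
Start: joints at [-86.362, 21.807, 74.336, -0, 83.858, -12.336], TCP at [0.151, -0.529, 0.231] pointing down, gripper open.
Joint ranges: [-178.18, 178.18], [-50.72, 133.34], [12.68, 142.11], [-81.47, 261.47], [9.98, 163.14], [-165.26, 165.26]. Speed limits (degrees/s): [136.94, 136.94, 180, 180, 180, 180].

## Interface

Orientations are given as a 3x3 rotation matrix whose columns are the frame's x, y, z axes.
In Python, from rig import status, eyes, env gives the robot as it stands. The module is installed in compiled form; this text tells all that it offers.
- The arm moves only by the tool play_rows, never from a script. Its argument "targets" is text: rows parted by semicolons, each of 5 numbers parted by spaces: the shift along the tool's x, y, z in m, then the turn about the tool's z in rad, then the closure, from 0 (fully open) to 1 (shut). A call has 1 to 5 rows; each row is the pose to reach, as a shift and turn from the pose commanded when the call began, along the tool's axes at that moment; what a row does not reach only later rows make up. A row lasts 1/10 s, in which the tool goes at most 50 mm and 8.59 degrees, less where a joint would pass 70% of its speed; a pose out of reach is approached as far as the arm can. A call with a gripper value outside its range is refused whole. The fingers move at their own pace and stop on an object; "force" is the grip in N (left out, the last holds). Time passes only in rows, so rows that repeat a pose let the fingers close. It gives the time, the measured TCP pose, the force and the opening at its end, in the units of the state.
- status.observe(): the state, without advancing time (a new reading comes with each control period).
- eyes.get_image(name): name is "scene" or "top" or "wrist"; returns a dict with "pixels" (420x560x3 uint8, red, green, blue), "range_z" (420x560 float32, m along the optical axis (not along the pixel's ray), 0 where there is no reading), "mtx" (3x3 intrinsics, pixels), "k1" (the pictures are not rectified: a ray, as slopes to the right and down, at radius r is drawn at 1 + k1 r^2 times it, then the intrinsics apply), "world_to_cam" (4x4, takes a point from world to camera coordinates); the wrist camera has in their place "T_tool_cam" (4x4, takes a point from camera to tool coordinates, whose origin is the TCP and whose axes are the flange's). Camera axes: x right, y up, looking along -z (the intrinsics and any distortion apply to the point x, -y, -z); pixel columns grow to the right and rows downward; lengths in m; the calibration is good to about 2 mm. A picture is of the moment at which its call begins: read the wrist's pose just before it.
- env.close_job(): hands the job in, once; it reports no verdict.
The state is a dict: "time_s": time; "q": joint angles; "qvel": joint speeds; "joint_efforts": joint torques, N m; "position": TCP position; "tool_rot": TCP orientation; "ft_force": force on the tool from outside, world axes, zero at the start; "wrist_torque": the same for the moment, N m; "grip_width": finger opening in m.
Only numpy, scipy, OpenCV 4.12 (cv2) and the standard library are available. Lean on these libraries where they do the work, as an engineer would, in place of code of your own. Each camera call takes 0.05 s, during which the arm holds its last target.

## Working session

There is one attempt and no reset: what is moved stays moved. The work goes in short steps, Python scripts to look and compute and a tool call to move; the robot and the scene stay as the last step left them, time stands still between calls to the robot, and variables do not carry over. Pictures are saved under pics/ and viewed, and the job is handed in when it is done.

Besides the shell and the picture viewer there is one more tool, called as name(argument=value, ...) on one line, values as JSON. play_rows: Moves the arm, as the interface text tells. Its arguments: {"type":"object","properties":{"targets":{"type":"string"},"force":{"type":"number"}},"required":["targets"]}

```bash
mkdir -p pics
cat > h.py <<'E'
import numpy as np, cv2, pickle
from rig import status, eyes, env
def grab(n,tag):
    s=status.observe(); d=eyes.get_image(n); d['state']=s
    pickle.dump(d,open(f'{tag}.pkl','wb')); cv2.imwrite(f'pics/{tag}.png',d['pixels'][:,:,::-1]); return d
def T_wc(d):
    if 'world_to_cam' in d: return np.linalg.inv(np.array(d['world_to_cam']))
    T=np.eye(4);T[:3,:3]=d['state']['tool_rot'];T[:3,3]=d['state']['position'];return T@np.array(d['T_tool_cam'])
def rays(d,uv):
    uv=np.asarray(uv,float).reshape(-1,1,2)
    p=cv2.undistortPoints(uv,np.array(d['mtx'],float),np.array([d['k1'],0,0,0.])).reshape(-1,2)
    T=T_wc(d); v=np.c_[p[:,0],-p[:,1],-np.ones(len(p))]
    return T[:3,3],v@T[:3,:3].T
def onplane(d,uv,z):
    o,v=rays(d,uv); return o+v*((z-o[2])/v[:,2])[:,None]
def depthpts(d,uv):
    uv=np.asarray(uv,int); o,v=rays(d,uv); return o+v*d['range_z'][uv[:,1],uv[:,0]][:,None]
E
python3 - <<'E'
from h import *
for n in ['scene','top','wrist']:
    d=grab(n,n+'0'); print(n,d['mtx'],d['k1'],T_wc(d)[:3,3].round(3))
s=status.observe();print(s)
E
```

```text
scene [[441.08776846   0.         280.11512595]
 [  0.         441.08776846 209.7998573 ]
 [  0.           0.           1.        ]] -0.13080399285885908 [-0.112 -1.171  0.708]
top [[386.89441314   0.         269.10802102]
 [  0.         386.89441314 206.06670671]
 [  0.           0.           1.        ]] -0.012126096909642791 [ 0.33  -0.04   1.097]
wrist [[303.40492855   0.         276.12330838]
 [  0.         303.40492855 206.88893518]
 [  0.           0.           1.        ]] -0.00586175462636275 [ 0.234 -0.507  0.373]
{'time_s': 0.15, 'q': array([-8.63616387e+01,  2.18312544e+01,  7.43684158e+01, -1.60892865e-03,
        8.38572180e+01, -1.23341059e+01]), 'qvel': array([ 0.00141453, -0.0693112 , -0.05099492,  0.05719063,  0.06872045,
       -0.04208049]), 'joint_efforts': array([ 3.01234293e-03, -4.48622954e+01, -2.31342673e+01, -9.00154328e-05,
        3.82824917e-03, -1.48838279e-05]), 'position': array([ 0.15133987, -0.52856454,  0.23089921]), 'tool_rot': array([[ 9.61393217e-01,  2.75178259e-01, -9.08708522e-05],
       [ 2.75178212e-01, -9.61392726e-01,  9.89112819e-04],
       [ 1.84819768e-04, -9.75932034e-04, -9.99999507e-01]]), 'ft_force': array([ 0.38906995, -0.17161231,  0.28442635]), 'wrist_torque': array([ 0.01572387, -0.01978598, -0.02014076]), 'grip_width': 0.08534789911616705}
```

View pics/top0.png

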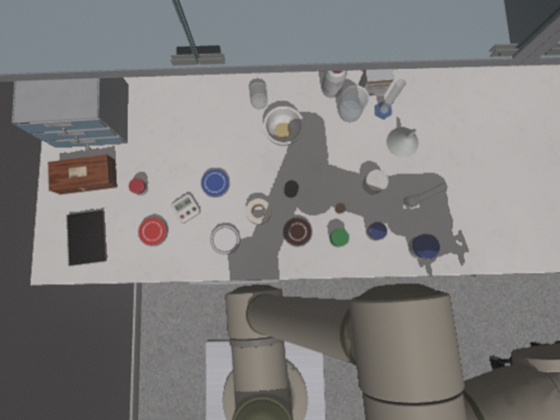

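View pics/scene0.png

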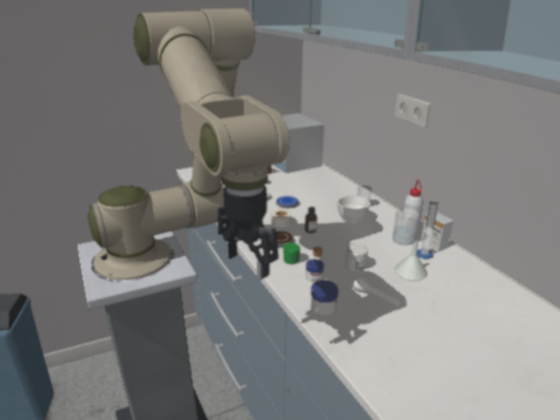

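View pics/wrist0.png

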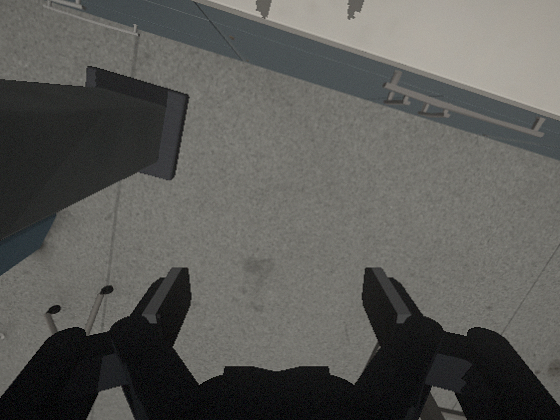

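Run:
```python
from h import *
d=pickle.load(open('top0.pkl','rb'));im=d['pixels'][:,:,::-1]
c=im[150:275,230:450];cv2.imwrite('pics/c1.png',cv2.resize(c,None,fx=3.6,fy=3.6,interpolation=2))
c=im[150:275,120:280];cv2.imwrite('pics/c2.png',cv2.resize(c,None,fx=4.5,fy=4.5,interpolation=2))
s=pickle.load(open('scene0.pkl','rb'));c=s['pixels'][150:330,230:450,::-1];cv2.imwrite('pics/c3.png',cv2.resize(c,None,fx=3.3,fy=3.3,interpolation=2))
for nm,uv in dict(red=(137,186),bs=(215,183),timer=(185,208),rs=(152,231),ws=(225,239),brs=(298,231),bot=(291,187),sm=(340,208),green=(340,238),b1=(376,231),b2=(426,246),wc=(376,180),roll=(258,210),roll2=(253,216)).items():
    print(nm,depthpts(d,[uv])[0].round(3))
```

```text
red [0.577 0.346 0.04 ]
bs [0.586 0.13  0.013]
timer [0.515 0.214 0.018]
rs [0.452 0.308 0.013]
ws [0.424 0.101 0.012]
brs [ 0.442 -0.104  0.012]
bot [ 0.553 -0.085  0.084]
sm [ 0.503 -0.224  0.022]
green [ 0.417 -0.216  0.044]
b1 [ 0.433 -0.314  0.045]
b2 [ 0.33  -0.04   1.097]
wc [ 0.573 -0.321  0.056]
roll [ 0.506  0.008 -0.001]
roll2 [0.485 0.02  0.033]
```

View pics/c1.png

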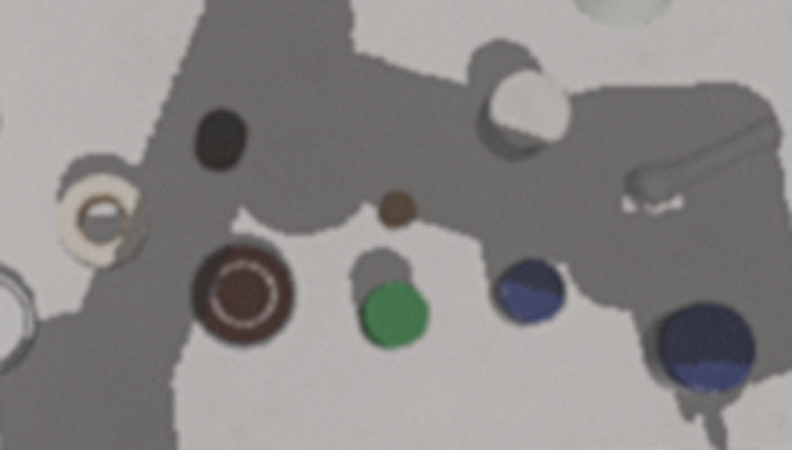

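View pics/c2.png

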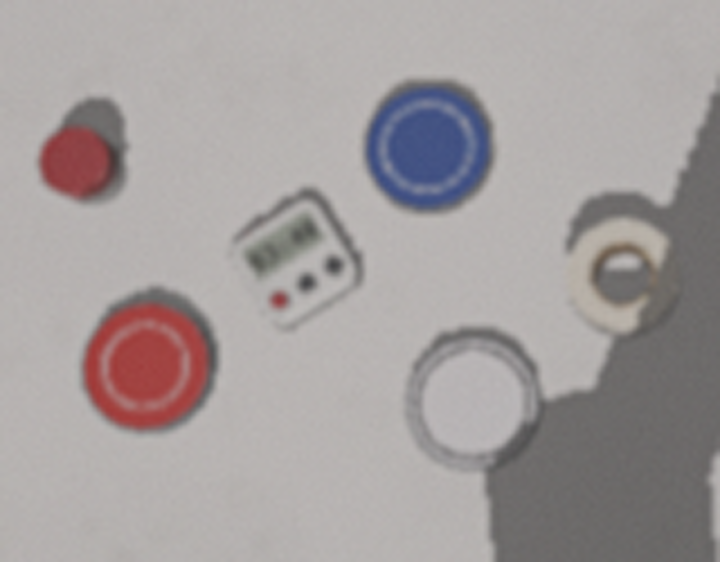

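View pics/c3.png

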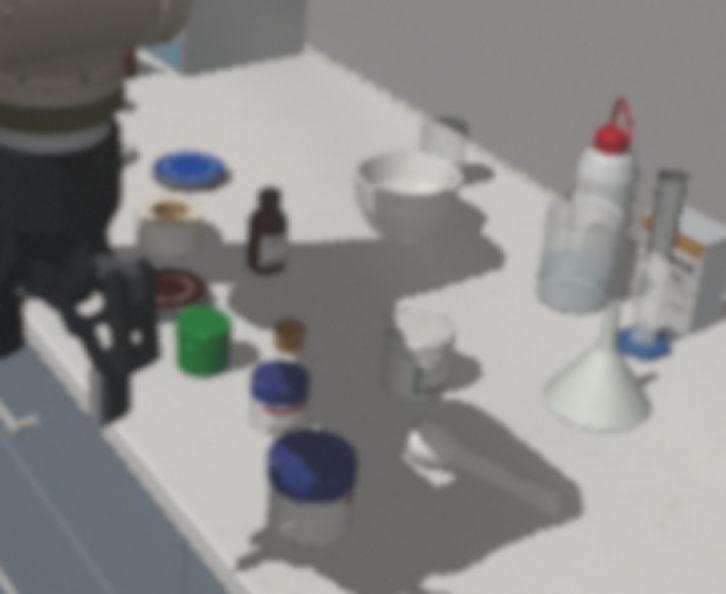

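```bash
cat > m.py <<'E'
from h import *
def mask(d,name):
    hsv=cv2.cvtColor(d['pixels'],cv2.COLOR_RGB2HSV);H,S,V=[hsv[:,:,i].astype(int) for i in range(3)]
    if name=='red': m=((H<8)|(H>172))&(S>110)
    if name=='blue': m=(H>108)&(H<130)&(S>70)
    if name=='brown': m=((H<15)|(H>165))&(S>40)&(V<110)
    if name=='black': m=(V<62)
    return m.astype(np.uint8)
def blob(m,uv,win=45,close=3):
    m=cv2.morphologyEx(m,cv2.MORPH_CLOSE,np.ones((close,close)))
    n,l,st,c=cv2.connectedComponentsWithStats(m)
    best=min([i for i in range(1,n) if st[i,4]>20],key=lambda i:np.hypot(*(c[i]-uv)))
    cs,_=cv2.findContours((l==best).astype(np.uint8),cv2.RETR_EXTERNAL,cv2.CHAIN_APPROX_NONE)
    h=cv2.convexHull(max(cs,key=cv2.contourArea)).reshape(-1,2)
    return h,st[best]
def circ(d,pts,z):
    P=onplane(d,pts,z)
    A=np.c_[P[:,:2],np.ones(len(P))];b=(P[:,:2]**2).sum(1)
    s=np.linalg.lstsq(A,b,rcond=None)[0];c=s[:2]/2;r=np.sqrt(s[2]+c@c)
    return c,2*r
E
python3 - <<'E'
from m import *
d=pickle.load(open('top0.pkl','rb'))
for nm,mk,uv,z in [('redjar','red',(137,186),.040),('redst','red',(152,231),.015),('bluest','blue',(215,183),.015),('bluejar','blue',(376,231),.046),('bigblue','blue',(426,246),.07),('brownst','brown',(298,231),.015)]:
    h,st=blob(mask(d,mk),np.array(uv)); c,D=circ(d,h,z); print(nm,st,c.round(4),D.round(4))
g=cv2.cvtColor(d['pixels'],cv2.COLOR_RGB2GRAY)
print(g[175:206:2,275:310:2])
E
```

```text
redjar [130 179  14  14 165] [0.5787 0.3473] 0.0409
redst [139 218  27  27 572] [0.452  0.3077] 0.0756
bluest [202 170  26  26 548] [0.5878 0.1301] 0.0762
bluejar [370 228  16  11 127] [ 0.4301 -0.3167] 0.0367
bigblue [416 249  22   9 142] [ 0.3736 -0.4359] 0.0438
brownst [285 218  26  27 529] [ 0.4406 -0.1022] 0.0733
[[177 121 107 107 107 106 108 105 106 107 106 107 107 105 106 107 107 106]
 [164 112 106 105 105 107 105 106 107 106 107 105 107 105 105 107 106 106]
 [120 105 106 107 105 107 105 101  92 101 106 107 104 106 104 105 107 105]
 [114 105 108 109 107 107  84  59  51  55  77 103 107 106 106 106 105 106]
 [106 107 106 109 105  87  50  48  49  51  49  78 105 105 107 107 106 105]
 [105 107 107 106 106  64  51  51  51  51  49  54  99 106 106 105 105 107]
 [109 107 107 107  98  55  53  50  52  52  51  50  97 108 106 107 106 107]
 [106 108 107 107  94  52  51  53  50  47  49  53 103 105 105 104 103 104]
 [107 107 106 107  95  51  52  48  50  52  50  65 105 105 108 105 103 105]
 [106 107 107 109  97  57  50  50  47  51  49  88 106 105 106 104 105 107]
 [108 107 108 108 106  83  51  46  49  48  68 103 106 104 105 107 105 105]
 [109 107 105 106 106 108  95  81  72  87 103 107 107 103 103 106 106 103]
 [107 108 109 108 106 108 109 105 107 106 105 107 108 105 104 106 107 105]
 [104 108 108 108 105 106 105 106 106 108 107 106 106 105 106 107 106 104]
 [108 108 106 107 108 107 107 108 107 104 107 105 106 106 105 105 106 104]
 [106 108 107 106 107 106 107 105 107 106 105 107 106 107 105 104 106 105]]
```

```bash
cat > go.py <<'E'
import sys
from h import *
# usage: go.py x y z yawdeg  -> shift in tool axes
def plan(x,y,z,yaw):
    s=status.observe();R=np.array(s['tool_rot']);p=np.array(s['position'])
    sh=R.T@(np.array([x,y,z])-p); cur=np.degrees(np.arctan2(R[1,0],R[0,0])); t=-np.radians(yaw-cur)
    print('t',s['time_s'],'pos',p.round(4),'yaw',cur.round(2),'q',s['q'].round(1),'w',s['grip_width'],'\nshift',sh.round(4),'dist',np.linalg.norm(sh).round(3),'turn',round(t,4))
if __name__=='__main__': plan(*map(float,sys.argv[1:5]))
E
python3 - <<'E'
from h import *
d=pickle.load(open('wrist0.pkl','rb'));print(np.array(d['T_tool_cam']).round(4));
E
python3 go.py 0.50 -0.32 0.26 0
```

```text
[[-1.400e-03  9.455e-01  3.257e-01  8.530e-02]
 [ 1.000e+00  9.000e-04  1.500e-03  1.600e-03]
 [ 1.100e-03  3.257e-01 -9.455e-01 -1.425e-01]
 [ 0.000e+00  0.000e+00  0.000e+00  1.000e+00]]
t 0.15 pos [ 0.1513 -0.5286  0.2309] yaw 15.97 q [-86.4  21.8  74.4  -0.   83.9 -12.3] w 0.08534789911616705 
shift [ 0.3926 -0.1046 -0.0289] dist 0.407 turn 0.2788
```

play_rows(targets="0.048 -0.012 -0.01 0.1 0; 0.096 -0.024 -0.02 0.2 0; 0.144 -0.036 -0.029 0.279 0; 0.192 -0.05 -0.029 0.279 0; 0.24 -0.063 -0.029 0.279 0")

```text
time_s: 0.65
position: [0.3654, -0.4013, 0.2605]
tool_rot: [[1.0, -0.001, 0.0], [-0.001, -1.0, -0.0], [0.0, 0.0, -1.0]]
ft_force: [0.5, -0.2, 0.1]
grip_width: 0.0855
```

```bash
python3 go.py 0.50 -0.32 0.26 0
```

```text
t 0.65 pos [ 0.3654 -0.4013  0.2605] yaw -0.04 q [-60.2  20.   72.3   0.   87.7  29.8] w 0.08548004527697821 
shift [ 0.1346 -0.0814  0.0005] dist 0.157 turn -0.0006
```

play_rows(targets="0.04 -0.025 0 0 0; 0.08 -0.05 0 0 0; 0.12 -0.072 0 0 0; 0.135 -0.081 0 0 0; 0.135 -0.081 0 0 0")

```text
time_s: 1.15
position: [0.5003, -0.3203, 0.2597]
tool_rot: [[1.0, 0.003, -0.001], [0.003, -1.0, 0.001], [-0.001, -0.001, -1.0]]
ft_force: [-1.1, 0.1, 0.2]
grip_width: 0.085
```

```bash
python3 -c "
from h import *
d=grab('wrist','w1');print(d['state']['position'],d['state']['qvel'].round(2))
grab('top','top1')"
```

```text
[ 0.50029437 -0.32031592  0.25970359] [-3.61 -1.23  1.7  -0.87 -0.3  -1.8 ]
```

View pics/w1.png

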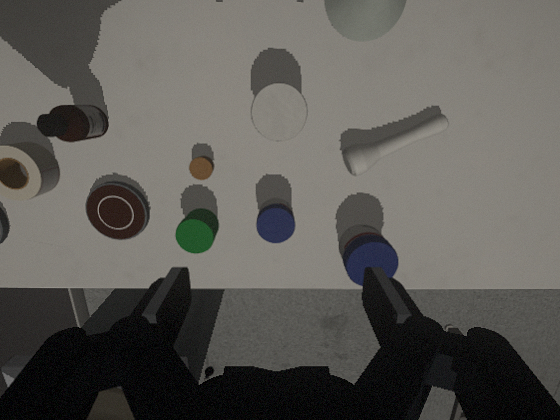

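```bash
cat >> m.py <<'E'
def hough(d,uv,r,rng=6,win=60,p2=15,p1=60):
    g=cv2.cvtColor(d['pixels'],cv2.COLOR_RGB2GRAY);u,v=uv;x0,y0=max(0,u-win),max(0,v-win)
    c=g[y0:v+win,x0:u+win];c=cv2.createCLAHE(3,(2,2)).apply(cv2.medianBlur(c,3))
    k=cv2.HoughCircles(c,cv2.HOUGH_GRADIENT,1,8,param1=p1,param2=p2,minRadius=r-rng,maxRadius=r+rng)
    return None if k is None else k[0]+[x0,y0,0]
def ctr(d,k,z):
    a=np.linspace(0,2*np.pi,60);return circ(d,np.c_[k[0]+k[2]*np.cos(a),k[1]+k[2]*np.sin(a)],z)
E
python3 - <<'E'
from m import *
d=pickle.load(open('w1.pkl','rb'))
for n,uv,r,z in [('white',(279,112),28,.058),('blue',(276,225),19,.046),('brownring',(116,211),17,.015)]:
    for k in hough(d,uv,r)[:3]: c,D=ctr(d,k,z);print(n,k.round(1),c.round(4),D.round(4))
h,st=blob(mask(d,'blue'),np.array((276,225)));print(circ(d,h,.046))
print(depthpts(d,[(279,112),(276,225),(200,168),(116,211)]).round(3))
E
```

```text
white [278.5 111.5  29.5] [ 0.5755 -0.3234] 0.0626
blue [275.5 223.5  19.3] [ 0.4402 -0.3201] 0.0508
blue [275.5 190.5  16.3] [ 0.4838 -0.3201] 0.0405
brownring [118.5 207.5  22.4] [ 0.4501 -0.1072] 0.0631
brownring [113.5 214.5  16.9] [ 0.4403 -0.0987] 0.0482
brownring [108.5 207.5  22.4] [ 0.4501 -0.0936] 0.0632
(array([ 0.43906477, -0.31991194]), np.float64(0.04805725574338101))
[[ 0.576 -0.324  0.057]
 [ 0.439 -0.321  0.046]
 [ 0.507 -0.224  0.021]
 [ 0.447 -0.104  0.017]]
```

```bash
python3 go.py 0.5755 -0.3235 0.015 0
```

```text
t 1.25 pos [ 0.4983 -0.322   0.26  ] yaw -0.01 q [-44.3  25.3  63.9  -0.   90.8  45.7] w 0.08559067923261168 
shift [0.0774 0.0015 0.245 ] dist 0.257 turn -0.0002
```

play_rows(targets="0.04 0.001 0.03 0 0; 0.07 0.001 0.07 0 0; 0.077 0.0015 0.115 0 0; 0.077 0.0015 0.15 0 0; 0.077 0.0015 0.15 0 0")

```text
time_s: 1.75
position: [0.5729, -0.3231, 0.1053]
tool_rot: [[1.0, -0.002, -0.008], [-0.002, -1.0, 0.006], [-0.008, -0.006, -1.0]]
ft_force: [0.3, 0.3, 0.2]
grip_width: 0.0853
```

```bash
python3 -c "
from m import *
d=grab('wrist','w2');print(d['state']['position'],d['state']['qvel'].round(2))
h=hough(d,(276,250),50,20,110);print([(k.round(1),ctr(d,k,.058)) for k in h[:4]])
"; python3 go.py 0.5755 -0.3235 0.015 0
```

```text
[ 0.57292585 -0.32306906  0.10533619] [ 0.1  -4.37 -6.32  0.08  4.5   0.16]
[(array([276.5, 230.5,  42.9]), (array([ 0.57413276, -0.32381358]), np.float64(0.06115231780734246))), (array([276.5, 205.5,  36. ]), (array([ 0.59271235, -0.32390507]), np.float64(0.049011050176633326))), (array([275.5, 238.5,  50. ]), (array([ 0.56749517, -0.32307628]), np.float64(0.0724068919892608))), (array([278.5, 219.5,  48.6]), (array([ 0.58180522, -0.32517849]), np.float64(0.06792697760680583)))]
t 1.8 pos [ 0.5743 -0.324   0.1091] yaw -0.12 q [-39.7  38.5  65.4  -0.   76.4  50.4] w 0.08527210513409517 
shift [ 0.0016 -0.0003  0.0941] dist 0.094 turn -0.0022
```

View pics/w2.png

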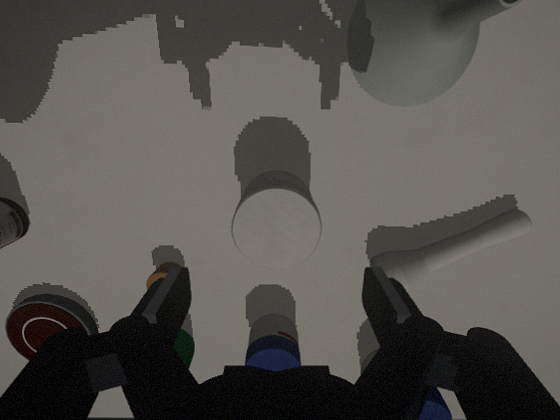

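play_rows(targets="0 0 0.03 0 0; 0 0 0.06 0 0; 0 0 0.085 0 0; 0 0 0.095 0 0; 0 0 0.095 0 0")

```text
time_s: 2.3
position: [0.5759, -0.3241, 0.0164]
tool_rot: [[1.0, -0.001, 0.001], [-0.001, -1.0, -0.001], [0.001, 0.001, -1.0]]
ft_force: [0.2, -0.5, -0.2]
grip_width: 0.0856
```

play_rows(targets="0 0 0 0 0.5; 0 0 0 0 1; 0 0 0 0 1; 0 0 0 0 1; 0 0 0 0 1", force=35)

```text
time_s: 2.8
position: [0.5767, -0.324, 0.018]
tool_rot: [[1.0, -0.0, 0.003], [-0.0, -1.0, -0.003], [0.003, 0.003, -1.0]]
ft_force: [-3.0, 0.2, 7.6]
grip_width: 0.0597
```

play_rows(targets="0 0 0 0 1; 0 0 -0.01 0 1; 0 0 -0.03 0 1; 0 0 -0.05 0 1; 0 0 -0.05 0 1")

```text
time_s: 3.3
position: [0.5773, -0.3241, 0.0692]
tool_rot: [[1.0, -0.0, 0.005], [-0.0, -1.0, -0.004], [0.005, 0.004, -1.0]]
ft_force: [-0.3, -0.2, -1.6]
grip_width: 0.0601
```

```bash
python3 -c "
from m import *
d=grab('wrist','w3');print(d['state']['position'],d['state']['qvel'].round(2),d['state']['grip_width'])
"; python3 go.py 0.424 0.101 0.065 0
```

```text
[ 0.57727149 -0.3241393   0.06920221] [-0.16  2.52  3.04 -0.09 -2.54  0.02] 0.06011895104704229
t 3.35 pos [ 0.5766 -0.3236  0.0672] yaw -0.01 q [-39.5  40.9  68.1   0.   70.8  50.5] w 0.06012893156260167 
shift [-0.1526 -0.4246  0.0008] dist 0.451 turn -0.0001
```

View pics/w3.png

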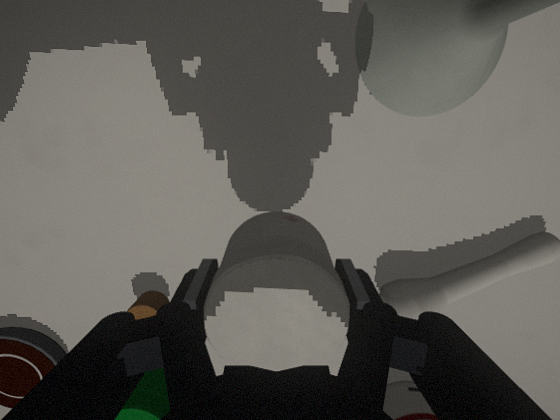

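play_rows(targets="0 0 -0.04 0 1; -0.01 -0.02 -0.08 0 1; -0.03 -0.05 -0.11 0 1; -0.05 -0.09 -0.13 0 1; -0.07 -0.135 -0.13 0 1")

```text
time_s: 3.85
position: [0.5057, -0.1877, 0.1971]
tool_rot: [[1.0, -0.001, 0.004], [-0.001, -1.0, -0.002], [0.004, 0.002, -1.0]]
ft_force: [1.7, 0.8, -1.6]
grip_width: 0.0599
```

play_rows(targets="-0.022 -0.043 0 0 1; -0.044 -0.086 0 0 1; -0.066 -0.129 0 0 1; -0.088 -0.172 0 0 1; -0.11 -0.215 0 0 1")

```text
time_s: 4.35
position: [0.3944, 0.0284, 0.1947]
tool_rot: [[1.0, -0.001, -0.001], [-0.001, -1.0, 0.0], [-0.001, -0.0, -1.0]]
ft_force: [0.7, 0.7, -1.7]
grip_width: 0.0596
```

```bash
python3 go.py 0.36 0.101 0.20 0
```

```text
t 4.35 pos [0.3944 0.0284 0.1947] yaw -0.05 q [-13.2   8.4 100.2   0.   71.5  76.9] w 0.0595975349660597 
shift [-0.0345 -0.0726 -0.0052] dist 0.081 turn -0.0008
```

play_rows(targets="-0.018 -0.035 0 0 1; -0.034 -0.065 0 0 1; -0.034 -0.073 0 0 1; -0.034 -0.073 0 0 1; -0.034 -0.073 0 0 1")

```text
time_s: 4.85
position: [0.3625, 0.0994, 0.1951]
tool_rot: [[1.0, -0.0, -0.0], [-0.0, -1.0, -0.0], [-0.0, 0.0, -1.0]]
ft_force: [0.5, 0.0, -0.9]
grip_width: 0.0601
```

```bash
python3 -c "
from m import *
d=grab('wrist','w4');print(d['state']['position'],d['state']['qvel'].round(2),d['state']['grip_width'])
"
```

```text
[0.36249788 0.09937868 0.19507719] [-1.05  0.14 -0.19 -0.03  0.1   0.1 ] 0.06011601291331672
```

View pics/w4.png

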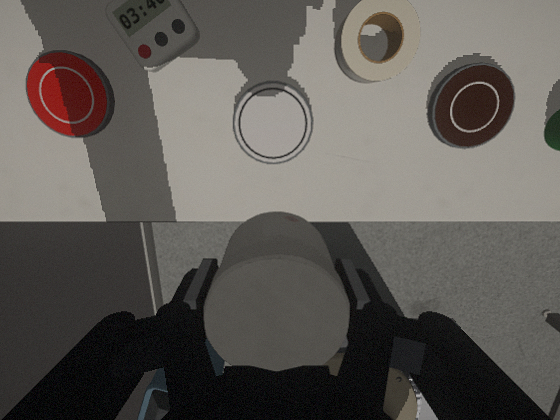

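```bash
cat >> m.py <<'E'
def ringc(d,uv,z,D,bright=True,win=45,iters=6):
    """sample radial profiles about the guess on plane z for the line of diameter ~D; refine circle fit"""
    g=cv2.cvtColor(d['pixels'],cv2.COLOR_RGB2GRAY).astype(np.float32)
    T=np.linalg.inv(T_wc(d)); c=onplane(d,[uv],z)[0,:2]
    a=np.linspace(0,2*np.pi,72,endpoint=False); rr=np.arange(D/2-.008,D/2+.008,.0004)
    for it in range(iters):
        A,R=np.meshgrid(a,rr,indexing='ij')
        P=np.stack([c[0]+R*np.cos(A),c[1]+R*np.sin(A),0*A+z],-1).reshape(-1,3)
        Pc=P@T[:3,:3].T+T[:3,3]; Pc[:,1:]*=-1
        px=cv2.projectPoints(Pc,np.zeros(3),np.zeros(3),np.array(d['mtx'],float),np.array([d['k1'],0,0,0.]))[0].reshape(A.shape+(2,)).astype(np.float32)
        v=cv2.remap(g,px[...,0],px[...,1],cv2.INTER_LINEAR); v=v if bright else -v
        w=v-np.median(v,1,keepdims=True); i=w.argmax(1); con=w.max(1); ok=con>max(6,.4*np.median(con))
        Q=np.c_[c[0]+rr[i]*np.cos(a),c[1]+rr[i]*np.sin(a)][ok]
        for _ in range(3):
            M=np.c_[Q,np.ones(len(Q))];s=np.linalg.lstsq(M,(Q**2).sum(1),rcond=None)[0];c2=s[:2]/2;r=np.sqrt(s[2]+c2@c2)
            e=abs(np.hypot(*(Q-c2).T)-r);Q=Q[e<=max(.0015,np.percentile(e,85))]
        c=c2
    return c.round(4),round(2*r,4),len(Q)
E
python3 - <<'E'
from m import *
d=pickle.load(open('w4.pkl','rb'))
for n,uv,D,b in [('white',(273,122),.068,False),('red',(66,96),.051,True),('brown',(475,107),.046,True)]: print(n,ringc(d,uv,.015,D,b))
# lid in tool frame
T=np.array(d['T_tool_cam']);dd=dict(d);dd['world_to_cam']=np.linalg.inv(T)
for zt in (-.038,-.041,-.044): print(zt,onplane(dd,[(204,310),(350,310),(277,255)],zt).round(4).tolist())
g=cv2.cvtColor(d['pixels'],cv2.COLOR_RGB2GRAY)
print(g[205:275,277])
for r in (295,305,315,325): print(r,g[r,198:216],g[r,340:358])
E
```

```text
white (array([0.4271, 0.1025]), np.float64(0.0688), 72)
red (array([0.4553, 0.3087]), np.float64(0.0519), 72)
brown (array([ 0.4434, -0.102 ]), np.float64(0.0469), 72)
-0.038 [[0.0046, -0.0288, -0.038], [0.0045, 0.0315, -0.038], [0.03, 0.0013, -0.038]]
-0.041 [[0.0069, -0.028, -0.041], [0.0069, 0.0306, -0.041], [0.0316, 0.0013, -0.041]]
-0.044 [[0.0092, -0.0271, -0.044], [0.0092, 0.0297, -0.044], [0.0332, 0.0013, -0.044]]
[156 154 156 155 158 159 124  80  75  77  81  77  74  78  78  77  79  75
  76  78  74  77  74  75  74  78  78  74  79  78  72  72  73  72  72  77
  66  71  67  66  70  68  73  68  71  70  66  71  66  74  80  80  80  74
  79  83  85  84  84  82  85  84  83  83  82  85  83  79  84  83]
295 [23 19 28 27 18 25 16 13 32 58 72 76 80 77 81 85 82 80] [80 81 83 75 73 80 60 31 17 21 18 21 14 25 14 40 54 52]
305 [22 21 18 16 16 28 55 72 76 82 80 82 74 77 85 76 81 82] [80 77 81 81 81 78 79 76 76 61 27 17 16 15 17 18 29 48]
315 [20 17 22 15  3 39 78 82 83 82 81 83 84 85 79 80 81 82] [80 80 81 80 84 78 85 83 80 59  0  9 20 25 25 21 12 13]
325 [22 21 17 16 12 17 54 87 82 83 83 81 79 85 81 79 81 81] [82 80 80 79 79 80 80 86 64  9 12 21 23 13 12 15 18 21]
```

```bash
python3 go.py 0.4275 0.1035 0.06 0
```

```text
t 4.9 pos [0.3626 0.0991 0.1951] yaw -0.06 q [ -2.9   6.3 102.7  -0.   71.1  87.2] w 0.06026835519911383 
shift [ 0.065  -0.0045  0.1351] dist 0.15 turn -0.0011
```

play_rows(targets="0.03 -0.002 0.02 0 1; 0.055 -0.004 0.05 0 1; 0.065 -0.0045 0.09 0 1; 0.065 -0.0045 0.12 0 1; 0.065 -0.0045 0.135 0 1")

```text
time_s: 5.4
position: [0.4267, 0.1032, 0.0576]
tool_rot: [[1.0, -0.002, -0.004], [-0.002, -1.0, -0.0], [-0.004, 0.0, -1.0]]
ft_force: [0.1, 1.0, -1.0]
grip_width: 0.0599
```

play_rows(targets="0 0 0 0 1; 0 0 0.005 0 1; 0 0 0.01 0 1; 0 0 0.015 0 1; 0 0 0.015 0 1")

```text
time_s: 5.9
position: [0.427, 0.1043, 0.0452]
tool_rot: [[1.0, -0.0, -0.0], [-0.0, -1.0, -0.0], [-0.0, 0.0, -1.0]]
ft_force: [-0.0, 0.1, -1.8]
grip_width: 0.0601
```

```bash
python3 go.py 0.4275 0.1035 0.033 0;python3 go.py 0.4275 0.1035 0.033 0
```

```text
t 5.9 pos [0.427  0.1043 0.0452] yaw -0.01 q [ -1.8  25.6 106.5  -0.   47.9  88.2] w 0.060119779575251386 
shift [0.0005 0.0008 0.0122] dist 0.012 turn -0.0002
t 5.9 pos [0.427  0.1043 0.0452] yaw -0.01 q [ -1.8  25.6 106.5  -0.   47.9  88.2] w 0.060119779575251386 
shift [0.0005 0.0008 0.0122] dist 0.012 turn -0.0002
```

play_rows(targets="0.0005 0.0008 0.003 0 1; 0.0005 0.0008 0.006 0 1; 0.0005 0.0008 0.009 0 1; 0.0005 0.0008 0.009 0 1")

```text
time_s: 6.3
position: [0.4274, 0.1036, 0.036]
tool_rot: [[1.0, -0.0, -0.001], [-0.0, -1.0, 0.0], [-0.001, -0.0, -1.0]]
ft_force: [-0.1, 0.1, -1.0]
grip_width: 0.0602
```

play_rows(targets="0 0 0.001 0 1; 0 0 0.002 0 1; 0 0 0.002 0 1")

```text
time_s: 6.6
position: [0.4275, 0.1036, 0.0343]
tool_rot: [[1.0, -0.0, -0.0], [-0.0, -1.0, 0.0], [-0.0, -0.0, -1.0]]
ft_force: [0.7, -0.2, -1.5]
grip_width: 0.0598
```

play_rows(targets="0 0 0.001 0 1; 0 0 0.001 0 1")

```text
time_s: 6.8
position: [0.4275, 0.1036, 0.0333]
tool_rot: [[1.0, -0.0, -0.0], [-0.0, -1.0, 0.0], [-0.0, -0.0, -1.0]]
ft_force: [-0.4, 0.4, -1.8]
grip_width: 0.0601
```

play_rows(targets="0 0 0.001 0 1; 0 0 0.001 0 1")

```text
time_s: 7.0
position: [0.4275, 0.1035, 0.0329]
tool_rot: [[1.0, -0.0, 0.0], [-0.0, -1.0, -0.0], [0.0, 0.0, -1.0]]
ft_force: [-3.2, -1.5, 8.4]
grip_width: 0.0603
```

play_rows(targets="0 0 0 0 0.6; 0 0 0 0 0.3; 0 0 0 0 0; 0 0 0 0 0; 0 0 0 0 0")

```text
time_s: 7.5
position: [0.4276, 0.1036, 0.0323]
tool_rot: [[1.0, -0.0, 0.0], [-0.0, -1.0, 0.0], [0.0, -0.0, -1.0]]
ft_force: [-0.8, 0.1, -1.0]
grip_width: 0.0854
```

play_rows(targets="0 0 -0.015 0 0; 0 0 -0.06 0 0; -0.01 0 -0.11 0 0; -0.05 0 -0.14 0 0; -0.055 0 -0.14 0 0")

```text
time_s: 8.0
position: [0.371, 0.1039, 0.1753]
tool_rot: [[1.0, 0.0, 0.005], [0.0, -1.0, -0.0], [0.005, 0.0, -1.0]]
ft_force: [-0.0, -0.1, -0.7]
grip_width: 0.0853
```

play_rows(targets="0 0 0 0 0; 0 0 0 0 0")

```text
time_s: 8.2
position: [0.3729, 0.1035, 0.1715]
tool_rot: [[1.0, -0.0, -0.001], [-0.0, -1.0, 0.0], [-0.001, -0.0, -1.0]]
ft_force: [-0.2, 0.1, -0.5]
grip_width: 0.0852
```

```bash
python3 -c "
from m import *
d=grab('wrist','w5');print(d['state']['position'],d['state']['qvel'].round(2),d['state']['grip_width'])
cv2.imwrite('pics/w5c.png',cv2.resize(d['pixels'][80:280,180:380,::-1],None,fx=3,fy=3,interpolation=2))
"
```

```text
[0.37289575 0.10350801 0.17152559] [-0.12  1.25 -0.47 -0.05  0.18  0.09] 0.08524762029095086
```

View pics/w5c.png

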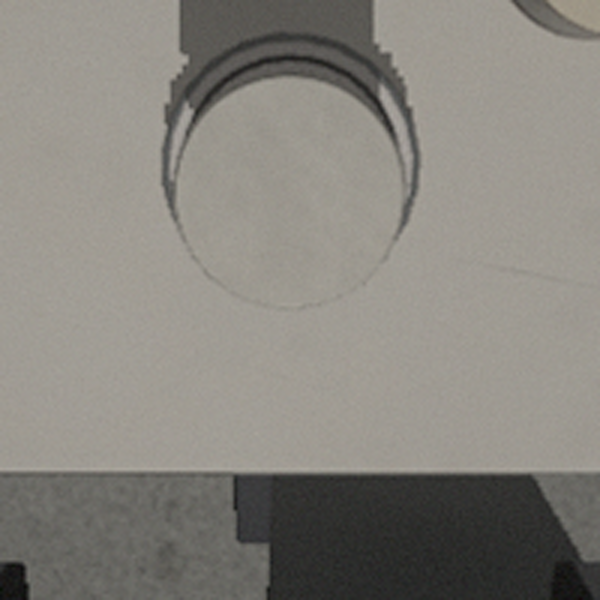

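```bash
cat >> m.py <<'E'
def edgec(d,c,z,D,span=.006,sgn=0,amin=0,amax=360,iters=6):
    """circle fit on plane z of strongest radial gradient near diameter D, about world c (x,y); angle window in deg (world)"""
    g=cv2.GaussianBlur(cv2.cvtColor(d['pixels'],cv2.COLOR_RGB2GRAY),(3,3),0).astype(np.float32)
    T=np.linalg.inv(T_wc(d)); a=np.radians(np.linspace(amin,amax,90,endpoint=False)); rr=np.arange(D/2-span,D/2+span,.0003); c=np.array(c,float)
    for it in range(iters):
        A,R=np.meshgrid(a,rr,indexing='ij')
        P=np.stack([c[0]+R*np.cos(A),c[1]+R*np.sin(A),0*A+z],-1).reshape(-1,3)
        Pc=P@T[:3,:3].T+T[:3,3]; Pc[:,1:]*=-1
        px=cv2.projectPoints(Pc,np.zeros(3),np.zeros(3),np.array(d['mtx'],float),np.array([d['k1'],0,0,0.]))[0].reshape(A.shape+(2,)).astype(np.float32)
        v=cv2.remap(g,px[...,0],px[...,1],cv2.INTER_LINEAR); w=np.gradient(v,axis=1); w=abs(w) if sgn==0 else sgn*w
        i=w.argmax(1);ok=w.max(1)>1.0
        Q=np.c_[c[0]+rr[i]*np.cos(a),c[1]+rr[i]*np.sin(a)][ok]
        for _ in range(4):
            M=np.c_[Q,np.ones(len(Q))];s=np.linalg.lstsq(M,(Q**2).sum(1),rcond=None)[0];c2=s[:2]/2;r=np.sqrt(s[2]+c2@c2)
            e=abs(np.hypot(*(Q-c2).T)-r);Q=Q[e<=max(.001,np.percentile(e,80))]
        c=c2
    return c.round(4),round(2*r,4),len(Q)
E
python3 - <<'E'
from m import *
d=pickle.load(open('w5.pkl','rb'))
h=hough(d,(276,144),40,5,60); print([(k.round(1),ctr(d,k,.073)) for k in h[:2]])
print('lid',edgec(d,(.427,.1025),.073,.062,.004))
print('lid back',edgec(d,(.427,.1025),.073,.062,.003,0,-100,100))
print('ring back arc',ringc(d,(276,120),.015,.068,False))
# profile along column through lid centre to find ring row, compare expected
g=cv2.cvtColor(d['pixels'],cv2.COLOR_RGB2GRAY)
col=g[85:112,274:280].mean(1).round();print(col)
for r in range(85,112): print(r,onplane(d,[(277,r)],.015)[0,:2].round(4),end=' ')
row=135;print(g[row,225:250],g[row,305:330]);print(onplane(d,[(225,row),(250,row),(305,row),(330,row)],.015)[:,:2].round(4))
E
```

```text
[(array([276.5, 144.5,  38.9]), (array([0.42588362, 0.10231353]), np.float64(0.060781437015344476))), (array([277.5, 134.5,  44.4]), (array([0.43322907, 0.10152064]), np.float64(0.06832878202086529)))]
lid (array([0.426 , 0.1024]), np.float64(0.061), 51)
lid back (array([0.4237, 0.1028]), np.float64(0.0651), 65)
ring back arc (array([0.4218, 0.1028]), np.float64(0.0782), 30)
[ 88.  86.  88.  87.  88.  82.  65.  57.  64.  82.  90.  90.  84.  60.
  32.  65.  88.  90.  86.  75. 113. 146. 150. 151. 150. 150. 150.]
85 [0.4734 0.1018] 86 [0.4726 0.1018] 87 [0.4717 0.1018] 88 [0.4708 0.1018] 89 [0.47   0.1018] 90 [0.4691 0.1018] 91 [0.4683 0.1018] 92 [0.4674 0.1018] 93 [0.4665 0.1018] 94 [0.4657 0.1018] 95 [0.4648 0.1018] 96 [0.4639 0.1018] 97 [0.4631 0.1018] 98 [0.4622 0.1018] 99 [0.4613 0.1018] 100 [0.4604 0.1018] 101 [0.4596 0.1018] 102 [0.4587 0.1018] 103 [0.4578 0.1018] 104 [0.4569 0.1018] 105 [0.456  0.1018] 106 [0.4551 0.1018] 107 [0.4542 0.1018] 108 [0.4533 0.1018] 109 [0.4525 0.1018] 110 [0.4516 0.1018] 111 [0.4507 0.1018] [155 157 154 157 155 154 157 160 148 104  84 126 158 131 110 152 149 149
 152 150 150 152 149 149 146] [148 152 153 150 151 151 153 145 130 121 144 153 125  81 101 137 154 156
 152 155 154 152 155 152 157]
[[0.4287 0.152 ]
 [0.4286 0.1279]
 [0.4285 0.0748]
 [0.4285 0.0507]]
```

play_rows(targets="0.007 0.045 -0.01 0 0; 0.014 0.09 -0.01 0 0; 0.021 0.135 -0.01 0 0; 0.028 0.18 -0.01 0 0; 0.035 0.225 -0.01 0 0")

```text
time_s: 8.75
position: [0.4079, -0.1238, 0.1811]
tool_rot: [[1.0, -0.001, -0.002], [-0.001, -1.0, 0.001], [-0.002, -0.001, -1.0]]
ft_force: [0.9, 0.7, -0.4]
grip_width: 0.0853
```

play_rows(targets="0.007 0.045 0 0 0; 0.014 0.09 0 0 0; 0.021 0.135 0 0 0; 0.026 0.18 0 0 0; 0.03 0.195 0.01 0 0")

```text
time_s: 9.25
position: [0.438, -0.3211, 0.1709]
tool_rot: [[1.0, -0.003, 0.0], [-0.003, -1.0, -0.001], [0.0, 0.001, -1.0]]
ft_force: [0.3, 0.7, 0.0]
grip_width: 0.0852
```

```bash
python3 go.py 0.4395 -0.32 0.11 0
```

```text
t 9.25 pos [ 0.438  -0.3211  0.1709] yaw -0.2 q [-48.7  24.1  81.3  -0.   74.6  41.5] w 0.08524627344004179 
shift [ 0.0015 -0.0011  0.0609] dist 0.061 turn -0.0034
```

play_rows(targets="0.001 -0.001 0.03 0 0; 0.001 -0.001 0.055 0 0; 0.001 -0.001 0.06 0 0; 0.001 -0.001 0.06 0 0; 0.001 -0.001 0.06 0 0")

```text
time_s: 9.75
position: [0.439, -0.3156, 0.113]
tool_rot: [[1.0, 0.0, 0.001], [0.0, -1.0, -0.001], [0.001, 0.001, -1.0]]
ft_force: [0.7, 0.5, 0.4]
grip_width: 0.0852
```

```bash
python3 -c "
from m import *
d=grab('wrist','w6');print(d['state']['position'],d['state']['qvel'].round(2),d['state']['grip_width'])
print(edgec(d,(.4395,-.320),.046,.05,.006))
h,st=blob(mask(d,'blue'),np.array((276,230)));print(st,circ(d,h,.046))
"
```

```text
[ 0.43898422 -0.31560287  0.11298259] [ 0.01 -0.99 -0.2   0.01 -0.18 -0.08] 0.08516768065768887
(array([ 0.4407, -0.32  ]), np.float64(0.0521), 57)
[ 249  189   64   65 3246] (array([ 0.44014564, -0.31989162]), np.float64(0.04983446180621482))
```

View pics/w6.png

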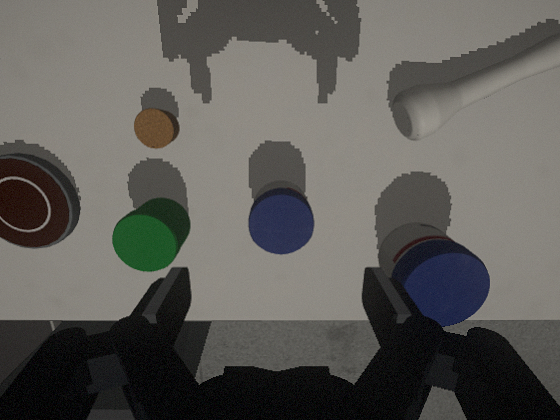

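play_rows(targets="0.0015 0.0035 0.03 0 0; 0.0015 0.0035 0.06 0 0; 0.0015 0.0035 0.09 0 0; 0.0015 0.0035 0.1 0 0; 0.0015 0.0035 0.1 0 0")

```text
time_s: 10.3
position: [0.44, -0.3188, 0.0122]
tool_rot: [[1.0, -0.0, -0.001], [-0.0, -1.0, 0.001], [-0.001, -0.001, -1.0]]
ft_force: [0.4, -0.3, 0.3]
grip_width: 0.0852
```

play_rows(targets="0 0 0 0 0.5; 0 0 0 0 1; 0 0 0 0 1; 0 0 0 0 1; 0 0 0 0 1", force=30)

```text
time_s: 10.8
position: [0.4405, -0.3193, 0.0139]
tool_rot: [[1.0, -0.0, 0.002], [-0.0, -1.0, -0.002], [0.002, 0.002, -1.0]]
ft_force: [-0.6, 1.4, 7.5]
grip_width: 0.0478
```

play_rows(targets="0 0 0 0 1; 0 0 0 0 1")

```text
time_s: 11.0
position: [0.4405, -0.3193, 0.0139]
tool_rot: [[1.0, -0.0, 0.002], [-0.0, -1.0, -0.002], [0.002, 0.002, -1.0]]
ft_force: [-1.2, 1.1, 7.4]
grip_width: 0.048
```

play_rows(targets="0 0 -0.01 0 1; 0 0 -0.05 0 1; 0 0 -0.1 0 1; 0.005 -0.02 -0.145 0 1; 0.015 -0.06 -0.17 0 1")

```text
time_s: 11.5
position: [0.4554, -0.2605, 0.1868]
tool_rot: [[1.0, -0.003, 0.005], [-0.003, -1.0, -0.005], [0.005, 0.005, -1.0]]
ft_force: [1.6, 0.5, -2.2]
grip_width: 0.0475
```

play_rows(targets="0.01 -0.045 -0.01 0 1; 0.02 -0.09 -0.015 0 1; 0.03 -0.138 -0.015 0 1; 0.04 -0.185 -0.015 0 1; 0.048 -0.232 -0.015 0 1")

```text
time_s: 12.0
position: [0.503, -0.025, 0.1984]
tool_rot: [[1.0, -0.0, 0.001], [-0.0, -1.0, -0.0], [0.001, 0.0, -1.0]]
ft_force: [1.6, -0.3, -1.1]
grip_width: 0.0475
```

```bash
python3 go.py 0.535 0.131 0.20 0
```

```text
t 12.0 pos [ 0.503  -0.025   0.1984] yaw -0.02 q [-16.3  18.8  84.9   0.   76.3  73.7] w 0.04745118406947683 
shift [ 0.032  -0.156  -0.0017] dist 0.159 turn -0.0003
```

play_rows(targets="0.01 -0.047 0 0 1; 0.02 -0.094 0 0 1; 0.03 -0.138 0 0 1; 0.032 -0.156 0 0 1; 0.032 -0.156 0 0 1")

```text
time_s: 12.5
position: [0.5347, 0.1314, 0.1979]
tool_rot: [[1.0, 0.003, 0.0], [0.003, -1.0, 0.0], [0.0, -0.0, -1.0]]
ft_force: [-0.0, 0.3, -0.6]
grip_width: 0.0477
```

play_rows(targets="0 0 0 0 1; 0 0 0 0 1")

```text
time_s: 12.7
position: [0.5349, 0.128, 0.1977]
tool_rot: [[1.0, -0.001, 0.0], [-0.001, -1.0, -0.0], [0.0, 0.0, -1.0]]
ft_force: [0.4, -0.4, -1.3]
grip_width: 0.0475
```

```bash
python3 -c "
from m import *
d=grab('wrist','w7');print(d['state']['position'],d['state']['qvel'].round(2),d['state']['grip_width'])
"
```

```text
[0.53493458 0.1280446  0.19771521] [-0.48  0.11  0.06  0.18 -0.03  0.19] 0.04753677091095097
```

View pics/w7.png

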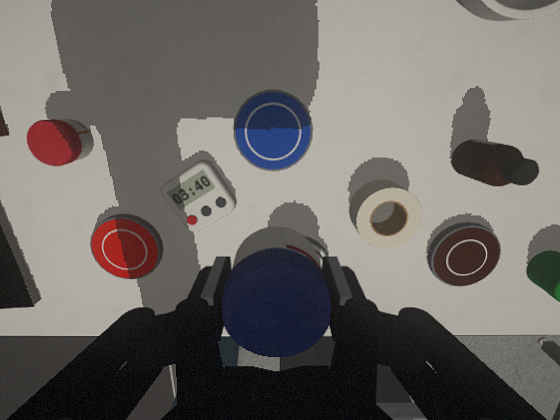

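```bash
cat >> m.py <<'E'
def heldc(d,uv,ztool,mk):
    dd=dict(d);dd['world_to_cam']=np.linalg.inv(np.array(d['T_tool_cam']))
    h,st=blob(mask(d,mk),np.array(uv)); return st,circ(dd,h,ztool)
E
python3 - <<'E'
from m import *
d=pickle.load(open('w7.pkl','rb'))
print(ringc(d,(273,130),.015,.056),ringc(d,(124,249),.015,.051),ringc(d,(466,257),.015,.046))
print(heldc(d,(276,302),-.0321,'blue'))
h,st=blob(mask(d,'red'),np.array((55,142)));print(circ(d,h,.04))
E
python3 go.py 0.535 0.131 0.20 0
```

```text
(array([0.5914, 0.1308]), np.float64(0.0568), 71) (array([0.4553, 0.309 ]), np.float64(0.052), 72) (array([ 0.4436, -0.1016]), np.float64(0.0469), 72)
(array([ 216,  249,  118,  108, 9522], dtype=int32), (array([0.00161551, 0.00078524]), np.float64(0.05358085145383975)))
(array([0.58467017, 0.34480234]), np.float64(0.04926620861683516))
t 12.75 pos [0.535  0.1279 0.1976] yaw -0.1 q [ 1.1 23.3 77.7 -0.  79.  91.2] w 0.04729658329638212 
shift [ 0.     -0.0031 -0.0024] dist 0.004 turn -0.0018
```

Run:
```python
from m import *
d=pickle.load(open('w7.pkl','rb'));dd=dict(d);dd['world_to_cam']=np.linalg.inv(np.array(d['T_tool_cam']))
h,st=blob(mask(d,'blue'),np.array((276,302)))
for lo in (300,310,320): 
    c,D=circ(dd,h[h[:,1]>lo],-.0321);print(lo,c.round(4),D.round(4),onplane(dd,[h[h[:,1].argmax()]],-.0321).round(4))
cv2.imwrite('pics/w7c.png',cv2.resize(d['pixels'][220:380,190:360,::-1],None,fx=3.5,fy=3.5))
```

```text
300 [-0.0001  0.0006] 0.0512 [[-0.0256  0.0055 -0.0321]]
310 [0.     0.0007] 0.0514 [[-0.0256  0.0055 -0.0321]]
320 [0.     0.0007] 0.0514 [[-0.0256  0.0055 -0.0321]]
```

View pics/w7c.png

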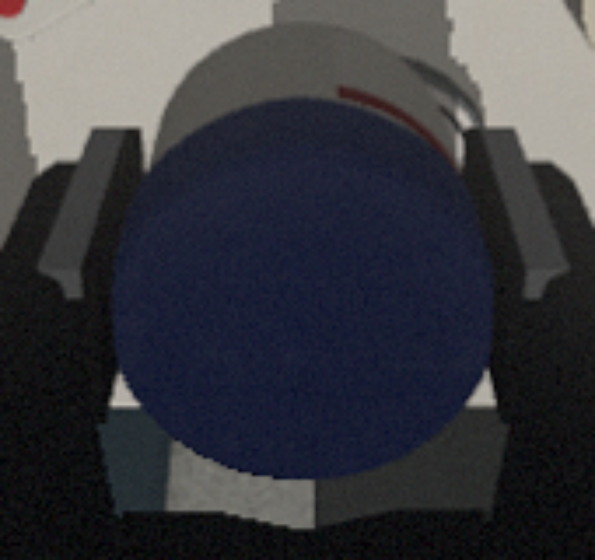

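play_rows(targets="0.03 -0.002 0.03 0 1; 0.05 -0.0037 0.065 0 1; 0.0564 -0.0037 0.1 0 1; 0.0564 -0.0037 0.13 0 1; 0.0564 -0.0037 0.148 0 1")

```text
time_s: 13.25
position: [0.5907, 0.1315, 0.0468]
tool_rot: [[1.0, -0.002, -0.003], [-0.002, -1.0, -0.0], [-0.003, 0.0, -1.0]]
ft_force: [0.2, 0.1, -0.5]
grip_width: 0.0475
```

play_rows(targets="0 0 0 0 1; 0 0 0.005 0 1; 0 0 0.01 0 1; 0 0 0.013 0 1; 0 0 0.013 0 1")

```text
time_s: 13.75
position: [0.5914, 0.1327, 0.0365]
tool_rot: [[1.0, -0.0, 0.0], [-0.0, -1.0, -0.0], [0.0, 0.0, -1.0]]
ft_force: [-0.0, -0.3, -1.2]
grip_width: 0.0476
```

play_rows(targets="0 0 0.002 0 1; 0 0 0.002 0 1")

```text
time_s: 13.95
position: [0.5914, 0.1328, 0.0344]
tool_rot: [[1.0, -0.0, 0.0], [-0.0, -1.0, 0.0], [0.0, -0.0, -1.0]]
ft_force: [-0.1, 0.4, -1.1]
grip_width: 0.0477
```

Correct y by 1.2 mm (tool +y) and go down gently.

play_rows(targets="0 0.0012 0.001 0 1; 0 0.0012 0.003 0 1; 0 0.0012 0.004 0 1; 0 0.0012 0.004 0 1")

```text
time_s: 14.35
position: [0.5913, 0.1315, 0.0301]
tool_rot: [[1.0, -0.0, -0.0], [-0.0, -1.0, 0.0], [-0.0, -0.0, -1.0]]
ft_force: [0.6, 0.3, -0.8]
grip_width: 0.0475
```

play_rows(targets="0 0 0.001 0 1; 0 0 0.001 0 1")

```text
time_s: 14.55
position: [0.5914, 0.1315, 0.0292]
tool_rot: [[1.0, -0.0, -0.0], [-0.0, -1.0, 0.0], [-0.0, -0.0, -1.0]]
ft_force: [0.5, 0.2, -1.5]
grip_width: 0.0472
```

play_rows(targets="0 0 0.0007 0 1; 0 0 0.0007 0 1")

```text
time_s: 14.75
position: [0.5915, 0.1316, 0.0289]
tool_rot: [[1.0, -0.0, 0.0], [-0.0, -1.0, 0.0], [0.0, -0.0, -1.0]]
ft_force: [-1.6, 0.3, 2.4]
grip_width: 0.0478
```

Contact. Release, rise and look.

play_rows(targets="0 0 0 0 0.7; 0 0 0 0 0.4; 0 0 0 0 0; 0 0 0 0 0; 0 0 0 0 0")

```text
time_s: 15.25
position: [0.5915, 0.1315, 0.0285]
tool_rot: [[1.0, -0.0, -0.0], [-0.0, -1.0, 0.0], [-0.0, -0.0, -1.0]]
ft_force: [0.3, 0.9, 0.2]
grip_width: 0.0855
```

play_rows(targets="0 0 -0.015 0 0; 0 0 -0.06 0 0; -0.01 0 -0.11 0 0; -0.05 0 -0.145 0 0; -0.055 0 -0.145 0 0")

```text
time_s: 15.75
position: [0.5356, 0.1319, 0.178]
tool_rot: [[1.0, 0.0, 0.007], [0.0, -1.0, 0.0], [0.007, -0.0, -1.0]]
ft_force: [0.0, -0.2, -0.5]
grip_width: 0.0857
```

play_rows(targets="0 0 0 0 0; 0 0 0 0 0")

```text
time_s: 15.95
position: [0.5366, 0.1315, 0.1725]
tool_rot: [[1.0, -0.0, -0.001], [-0.0, -1.0, -0.0], [-0.001, 0.0, -1.0]]
ft_force: [-0.1, -0.0, -0.4]
grip_width: 0.0853
```

```bash
python3 -c "
from m import *
d=grab('wrist','w8');print(d['state']['position'],d['state']['qvel'].round(2),d['state']['grip_width'])
cv2.imwrite('pics/w8c.png',cv2.resize(d['pixels'][60:260,180:380,::-1],None,fx=3,fy=3,interpolation=2))
print(edgec(d,(.5914,.131),.061,.05,.005))
"
```

```text
[0.53660201 0.13146463 0.17251077] [-0.17  1.28 -0.44 -0.07  0.09  0.08] 0.08529523795738456
(array([0.5903, 0.1331]), np.float64(0.0573), 42)
```

View pics/w8c.png

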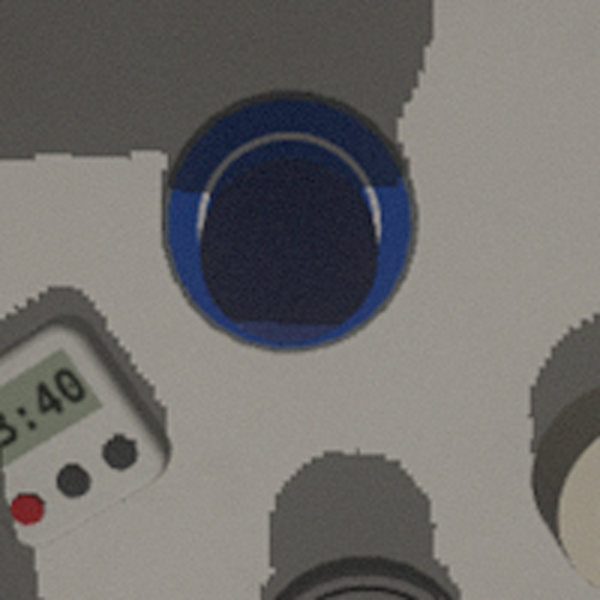

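Run:
```python
from m import *
d=pickle.load(open('w8.pkl','rb'))
c=d['pixels'][:,272:282].mean(1)
for r in list(range(90,120))+list(range(155,182)): print(r,c[r].astype(int),onplane(d,[(277,r)],.061)[0,0].round(4),onplane(d,[(277,r)],.015)[0,0].round(4))
for row in (140,): print([(u,d['pixels'][row,u].tolist()) for u in list(range(240,254))+list(range(300,314))]); print(onplane(d,[(240,row),(313,row)],.061)[:,:2],onplane(d,[(240,row),(313,row)],.015)[:,:2])
```

```text
90 [58 58 56] 0.6312 0.6328
91 [45 45 44] 0.6305 0.6319
92 [43 44 47] 0.6298 0.6311
93 [30 36 54] 0.629 0.6302
94 [20 32 58] 0.6283 0.6293
95 [23 33 57] 0.6275 0.6285
96 [24 34 59] 0.6268 0.6276
97 [24 35 59] 0.6261 0.6267
98 [24 33 58] 0.6253 0.6258
99 [24 34 59] 0.6246 0.625
100 [22 34 59] 0.6238 0.6241
101 [23 33 58] 0.6231 0.6232
102 [20 31 56] 0.6223 0.6223
103 [22 34 59] 0.6216 0.6214
104 [63 64 70] 0.6208 0.6205
105 [86 82 78] 0.6201 0.6197
106 [60 60 68] 0.6193 0.6188
107 [23 34 58] 0.6186 0.6179
108 [19 30 56] 0.6178 0.617
109 [24 33 59] 0.6171 0.6161
110 [24 33 58] 0.6163 0.6152
111 [23 32 59] 0.6155 0.6143
112 [27 35 54] 0.6148 0.6134
113 [26 30 46] 0.614 0.6125
114 [29 31 47] 0.6132 0.6116
115 [28 31 46] 0.6125 0.6107
116 [28 30 45] 0.6117 0.6098
117 [29 31 47] 0.6109 0.6089
118 [30 31 46] 0.6102 0.6079
119 [29 31 47] 0.6094 0.607
155 [33 36 49] 0.5804 0.5728
156 [34 36 48] 0.5796 0.5718
157 [35 37 50] 0.5787 0.5708
158 [32 34 48] 0.5779 0.5698
159 [33 35 49] 0.5771 0.5688
160 [34 36 49] 0.5762 0.5678
161 [35 37 49] 0.5754 0.5668
162 [36 37 51] 0.5745 0.5658
163 [35 37 49
[... 556 characters left out ...]
0, [37, 61, 108]), (241, [34, 54, 101]), (242, [35, 56, 105]), (243, [34, 54, 101]), (244, [28, 53, 100]), (245, [46, 65, 108]), (246, [50, 64, 95]), (247, [41, 42, 52]), (248, [35, 38, 51]), (249, [33, 35, 48]), (250, [36, 37, 51]), (251, [37, 35, 53]), (252, [35, 37, 51]), (253, [37, 37, 51]), (300, [30, 30, 49]), (301, [36, 35, 49]), (302, [42, 40, 53]), (303, [34, 32, 47]), (304, [34, 35, 47]), (305, [63, 68, 76]), (306, [74, 81, 107]), (307, [28, 54, 105]), (308, [32, 53, 105]), (309, [37, 56, 103]), (310, [39, 58, 104]), (311, [31, 54, 101]), (312, [43, 59, 106]), (313, [40, 59, 104])]
[[0.59280598 0.16030392]
 [0.5927112  0.10022078]] [[0.58743486 0.1657473 ]
 [0.58732291 0.0947785 ]]
```

play_rows(targets="0.008 -0.045 0 0 0; 0.016 -0.09 0 0 0; 0.024 -0.135 0 0 0; 0.034 -0.18 0 0 0; 0.04 -0.2145 0.02 0 0")

```text
time_s: 16.5
position: [0.578, 0.349, 0.1537]
tool_rot: [[1.0, 0.001, 0.003], [0.001, -1.0, 0.001], [0.003, -0.001, -1.0]]
ft_force: [-0.0, -0.7, -1.0]
grip_width: 0.0856
```

play_rows(targets="0 0 0.03 0 0; 0 0 0.04 0 0; 0 0 0.04 0 0; 0 0 0.04 0 0")

```text
time_s: 16.9
position: [0.5773, 0.3455, 0.1143]
tool_rot: [[1.0, -0.001, 0.001], [-0.001, -1.0, 0.0], [0.001, -0.0, -1.0]]
ft_force: [0.2, -0.1, -0.9]
grip_width: 0.0853
```

```bash
python3 -c "
from m import *
d=grab('wrist','w9');print(d['state']['position'],d['state']['qvel'].round(2),d['state']['grip_width'])
h,st=blob(mask(d,'red'),np.array((276,220)));print(st,circ(d,h,.04),circ(d,h[h[:,1]>st[1]+st[3]/2],.04))
t=grab('top','top2');im=t['pixels'][:,:,::-1]
cv2.imwrite('pics/top2c.png',cv2.resize(im[150:275,120:280],None,fx=4.5,fy=4.5,interpolation=2))
"
```

```text
[0.5772549  0.34545385 0.11428193] [-0.05 -1.41 -0.6   0.08 -0.03  0.01] 0.0852806219164642
[ 241  181   57   58 2640] (array([0.58527954, 0.34967094]), np.float64(0.04520654745806303)) (array([0.58373516, 0.34985203]), np.float64(0.043338928205844854))
```

View pics/w9.png

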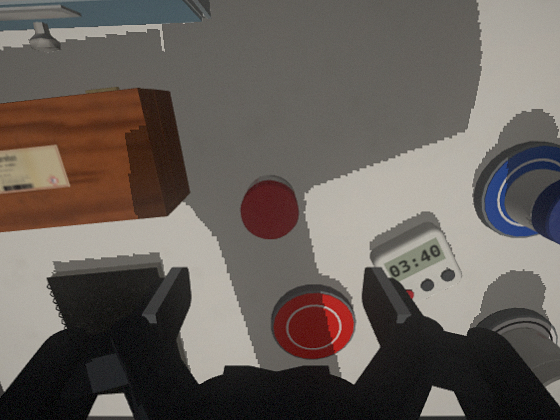

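View pics/top2c.png

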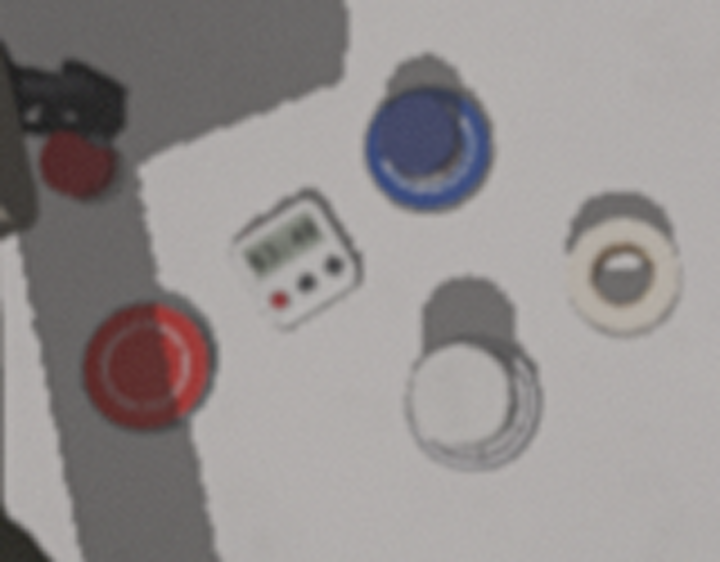

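Run:
```python
from m import *
d=pickle.load(open('top2.pkl','rb'));d0=pickle.load(open('top0.pkl','rb'))
for n,uv,D,z in [('blue',(213,180),.05,.061),('white',(222,238),.062,.073)]:
    c=onplane(d,[uv],z)[0,:2]
    print(n,edgec(d,c,z,D,.006),edgec(d,c,z,D,.004),edgec(d,c,z,D,.005,1),edgec(d,c,z,D,.005,-1))
print('rings0',ringc(d0,(215,183),.015,.056),ringc(d0,(225,239),.015,.068,False))
print('rims0',edgec(d0,(.5875,.130),.015,.079,.005),edgec(d0,(.424,.101),.015,.079,.005))
hsv=cv2.cvtColor(d['pixels'],cv2.COLOR_RGB2HSV);p=d['pixels'][168:198,200:232].astype(int)
m=((p[:,:,2]-p[:,:,0]<52)&(p[:,:,2]-p[:,:,0]>20)).astype(int)
for r in m: print(''.join('.#'[x] for x in r))
```

```text
blue (array([0.5875, 0.1291]), np.float64(0.0586), 42) (array([0.5864, 0.1289]), np.float64(0.0569), 52) (array([0.5869, 0.1297]), np.float64(0.0581), 49) (array([0.581 , 0.1266]), np.float64(0.0594), 22)
white (array([0.4234, 0.1037]), np.float64(0.0601), 42) (array([0.4238, 0.1038]), np.float64(0.0605), 45) (array([0.417, 0.102]), np.float64(0.0673), 23) (array([0.4235, 0.1022]), np.float64(0.0583), 56)
rings0 (array([0.588 , 0.1308]), np.float64(0.0563), 72) (array([0.4272, 0.0985]), np.float64(0.08), 41)
rims0 (array([0.5885, 0.1289]), np.float64(0.0852), 56) (array([0.433 , 0.1013]), np.float64(0.0796), 36)
................................
................................
..............#####.............
.........############...........
........################........
......#############..##.#.......
.....##############...#..#......
....################..#...#.....
...##################..#..#.....
...##################..##..#....
..###################.###..#....
..#.#################.###...#...
..#.#################.####..#...
....#################.####..#...
.#..#################..###..#...
.#..################...###..#...
.#..################...##...#...
....###############...###...#...
..#..#.###########....###..#....
..#..#.##########....###...#....
...#..###..####......###..#.....
...#...###..........###...#.....
....#...###.......####...#......
....#....####..######...#.......
.....##....########....#........
......##..............#.........
........##..........##..........
..........##########............
................................
................................
```

Run:
```python
from m import *
d=pickle.load(open('top2.pkl','rb'))
print(onplane(d,[(212.2,179),(212.5,179.5)],.061)[:,:2])
p=d['pixels'].astype(int)
for row in (178,181): print([(u,*p[row,u]) for u in list(range(201,207))+list(range(218,227))])
for col in (211,213): print([(v,*p[v,col]) for v in list(range(166,174))+list(range(184,194))])
g=cv2.cvtColor(d['pixels'],cv2.COLOR_RGB2GRAY)
print(g[222:258,205:242:1][::2])
```

```text
[[0.58628488 0.12981927]
 [0.58484671 0.12898648]]
[(201, np.int64(143), np.int64(141), np.int64(143)), (202, np.int64(87), np.int64(93), np.int64(114)), (203, np.int64(64), np.int64(74), np.int64(113)), (204, np.int64(71), np.int64(77), np.int64(109)), (205, np.int64(71), np.int64(76), np.int64(105)), (206, np.int64(70), np.int64(74), np.int64(104)), (218, np.int64(68), np.int64(73), np.int64(102)), (219, np.int64(70), np.int64(74), np.int64(101)), (220, np.int64(66), np.int64(68), np.int64(92)), (221, np.int64(66), np.int64(70), np.int64(86)), (222, np.int64(86), np.int64(92), np.int64(115)), (223, np.int64(113), np.int64(120), np.int64(144)), (224, np.int64(105), np.int64(114), np.int64(144)), (225, np.int64(73), np.int64(87), np.int64(130)), (226, np.int64(62), np.int64(77), np.int64(123))]
[(201, np.int64(107), np.int64(109), np.int64(125)), (202, np.int64(65), np.int64(79), np.int64(122)), (203, np.int64(66), np.int64(78), np.int64(121)), (204, np.int64(74), np.int64(78), np.int64(111)), (205, np.int64(70), np.int64(75), np.int64(103)), (206, np.int64(69), np.int64(74), np.int6
[... 4365 characters left out ...]
 152 153 149 139 135 138 143 151 152 140 137 147 142 127 142 167 177 174
  173]
 [173 175 175 174 176 175 176 174 165 154 146 147 147 135 127 130 138 144
  142 146 145 135 133 143 137 132 139 145 141 131 135 156 170 173 175 174
  173]
 [174 174 176 174 176 174 175 175 174 172 166 156 152 150 148 151 151 147
  148 147 143 136 136 142 146 143 137 139 148 158 171 174 175 173 172 174
  174]
 [176 175 175 173 174 172 174 173 175 173 174 174 175 172 168 162 159 154
  151 151 151 150 149 151 153 158 169 172 177 175 172 174 174 173 174 173
  174]
 [176 175 175 174 176 173 174 174 172 173 173 175 171 175 175 174 175 174
  173 175 174 174 174 173 175 174 174 173 173 173 173 173 172 173 173 173
  174]]
```

```bash
python3 - <<'E'
from m import *
d=pickle.load(open('w9.pkl','rb'))
h,st=blob(mask(d,'red'),np.array((276,220)))
P=onplane(d,h,.04);print(P[:,0].min()+.0225,P[:,1].min(),P[:,1].max(),P[:,0].max())
E
python3 go.py .5915 .1315 .0285 0
```

```text
0.5849247255632192 0.3286502170968258 0.37142322918833687 0.6083286675116446
t 17.0 pos [0.5774 0.3456 0.1152] yaw -0.07 q [ 20.8  39.3  62.7   0.   77.9 110.9] w 0.08531480205499527 
shift [0.0142 0.2142 0.0865] dist 0.231 turn -0.0012
```

play_rows(targets="0.002 0.04 -0.015 0 0; 0.005 0.085 -0.015 0 0; 0.009 0.13 -0.015 0 0; 0.012 0.175 -0.015 0 0; 0.014 0.214 -0.01 0 0")

```text
time_s: 17.5
position: [0.5912, 0.1295, 0.1257]
tool_rot: [[1.0, -0.001, 0.004], [-0.001, -1.0, -0.0], [0.004, 0.0, -1.0]]
ft_force: [1.5, -1.2, -0.0]
grip_width: 0.0858
```

play_rows(targets="0 0 0 0 0; 0 0 0 0 0; 0 0 0.005 0 0")

```text
time_s: 17.8
position: [0.591, 0.1326, 0.1199]
tool_rot: [[1.0, 0.0, 0.003], [0.0, -1.0, 0.0], [0.003, -0.0, -1.0]]
ft_force: [0.4, 0.2, 0.5]
grip_width: 0.085
```

```bash
python3 go.py .5915 .1315 .0285 0
```

```text
t 17.8 pos [0.591  0.1326 0.1199] yaw 0.01 q [ 1.5 32.7 74.9  0.  72.2 91.4] w 0.08499740928006996 
shift [0.0003 0.0012 0.0914] dist 0.091 turn 0.0002
```

play_rows(targets="0.0003 0.0012 0.03 0 0; 0.0003 0.0012 0.06 0 0; 0.0003 0.0012 0.085 0 0; 0.0003 0.0012 0.091 0 0; 0.0003 0.0012 0.091 0 0")

```text
time_s: 18.3
position: [0.5905, 0.1317, 0.0273]
tool_rot: [[1.0, 0.001, -0.001], [0.001, -1.0, 0.0], [-0.001, -0.0, -1.0]]
ft_force: [0.4, -0.3, -0.5]
grip_width: 0.0854
```

play_rows(targets="0 0 0 0 0.5; 0 0 0 0 1; 0 0 0 0 1; 0 0 0 0 1; 0 0 0 0 1")

```text
time_s: 18.8
position: [0.5914, 0.131, 0.0291]
tool_rot: [[1.0, -0.0, 0.002], [-0.0, -1.0, 0.0], [0.002, -0.0, -1.0]]
ft_force: [-0.9, 0.3, 6.3]
grip_width: 0.0476
```

play_rows(targets="0 0 0 0 1; 0 0 -0.004 0 1; 0.0009 0 -0.004 0 1; 0.0018 -0.0003 -0.004 0 1; 0.0018 -0.0003 -0.004 0 1")

```text
time_s: 19.3
position: [0.5926, 0.1311, 0.0315]
tool_rot: [[1.0, -0.0, -0.0], [-0.0, -1.0, -0.0], [-0.0, 0.0, -1.0]]
ft_force: [-0.5, -0.6, -0.2]
grip_width: 0.0476
```

play_rows(targets="0.0006 -0.0005 0.001 0 1; 0.0006 -0.0005 0.002 0 1; 0.0006 -0.0005 0.002 0 1")

```text
time_s: 19.6
position: [0.593, 0.1316, 0.0293]
tool_rot: [[1.0, -0.0, -0.001], [-0.0, -1.0, 0.0], [-0.001, -0.0, -1.0]]
ft_force: [0.5, -0.7, -1.9]
grip_width: 0.0474
```

play_rows(targets="0 0 0.0008 0 1; 0 0 0.0008 0 1")

```text
time_s: 19.8
position: [0.5931, 0.1317, 0.0291]
tool_rot: [[1.0, -0.0, 0.0], [-0.0, -1.0, 0.0], [0.0, -0.0, -1.0]]
ft_force: [-1.7, -0.1, 2.8]
grip_width: 0.0476
```

play_rows(targets="0 0 0 0 0.7; 0 0 0 0 0.4; 0 0 0 0 0; 0 0 0 0 0; 0 0 0 0 0")

```text
time_s: 20.3
position: [0.5932, 0.1316, 0.0287]
tool_rot: [[1.0, -0.0, -0.0], [-0.0, -1.0, -0.0], [-0.0, 0.0, -1.0]]
ft_force: [-0.0, -0.1, -0.2]
grip_width: 0.0853
```

play_rows(targets="0 0 -0.015 0 0; 0 0 -0.06 0 0; -0.01 0 -0.11 0 0; -0.05 0 -0.145 0 0; -0.055 0 -0.145 0 0")

```text
time_s: 20.8
position: [0.5373, 0.132, 0.1783]
tool_rot: [[1.0, 0.0, 0.007], [0.0, -1.0, 0.0], [0.007, -0.0, -1.0]]
ft_force: [-0.8, 0.2, 0.2]
grip_width: 0.0854
```

play_rows(targets="0 0 0 0 0; 0 0 0 0 0")

```text
time_s: 21.0
position: [0.5383, 0.1316, 0.1727]
tool_rot: [[1.0, -0.0, -0.002], [-0.0, -1.0, -0.0], [-0.002, 0.0, -1.0]]
ft_force: [-0.5, 0.8, 0.4]
grip_width: 0.0855
```

```bash
python3 -c "
from m import *
d=grab('wrist','w10');print(d['state']['position'],d['state']['qvel'].round(2),d['state']['grip_width'])
cv2.imwrite('pics/w10c.png',cv2.resize(d['pixels'][60:260,180:380,::-1],None,fx=3,fy=3,interpolation=2))
c=d['pixels'][:,272:282].mean(1)
for r in list(range(95,120))+list(range(164,176)): print(r,c[r].astype(int),onplane(d,[(277,r)],.061)[0,0].round(4),onplane(d,[(277,r)],.015)[0,0].round(4))
"; python3 go.py .575 .349 .115 0
```

```text
[0.53828148 0.13155268 0.17268365] [-0.11  1.41 -0.41 -0.01  0.13 -0.05] 0.08548453254042891
95 [28 36 54] 0.6292 0.6301
96 [24 34 60] 0.6285 0.6293
97 [20 31 56] 0.6277 0.6284
98 [26 34 58] 0.627 0.6275
99 [25 36 59] 0.6263 0.6266
100 [22 33 58] 0.6255 0.6258
101 [24 33 58] 0.6248 0.6249
102 [23 33 59] 0.624 0.624
103 [23 33 59] 0.6233 0.6231
104 [22 32 58] 0.6225 0.6222
105 [26 36 60] 0.6218 0.6213
106 [67 67 71] 0.621 0.6204
107 [84 81 78] 0.6202 0.6195
108 [58 59 67] 0.6195 0.6186
109 [21 32 57] 0.6187 0.6177
110 [22 32 57] 0.618 0.6169
111 [23 33 58] 0.6172 0.616
112 [28 34 52] 0.6164 0.615
113 [26 30 43] 0.6157 0.6141
114 [27 29 45] 0.6149 0.6132
115 [29 31 47] 0.6141 0.6123
116 [28 30 46] 0.6134 0.6114
117 [27 30 45] 0.6126 0.6105
118 [29 31 46] 0.6118 0.6096
119 [29 31 49] 0.6111 0.6087
164 [35 36 49] 0.5745 0.5655
165 [36 39 51] 0.5736 0.5645
166 [37 39 50] 0.5727 0.5634
167 [35 37 50] 0.5719 0.5624
168 [37 38 51] 0.571 0.5614
169 [37 39 54] 0.5702 0.5604
170 [42 46 72] 0.5693 0.5594
171 [46 51 82] 0.5684 0.5584
172 [51 56 84] 0.5676 0.5573
173 [46 55 90] 0.5667 0.5563
174 [ 36  55 100] 0.5658 0.5553
175 [ 36  57 106] 0.565 0.5543
t 21.05 pos [0.5385 0.1315 0.1724] yaw -0.03 q [ 1.5 25.1 79.2 -0.  75.8 91.5] w 0.0851983782717545 
shift [ 0.0366 -0.2176  0.0573] dist 0.228 turn -0.0004
```

View pics/w10c.png

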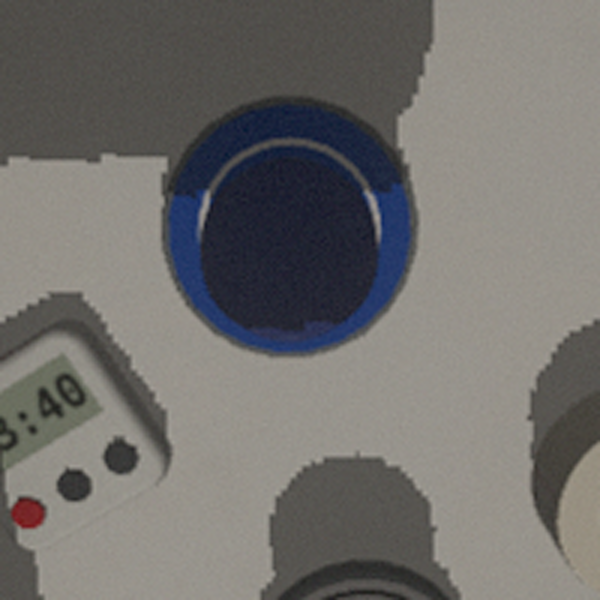

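Run:
```python
from m import *
d=pickle.load(open('w9.pkl','rb'))
print(depthpts(d,[(165,110),(180,195),(135,160),(140,215),(150,260),(185,195)]).round(3))
```

```text
[[0.658 0.427 0.021]
 [0.594 0.421 0.027]
 [0.628 0.437 0.06 ]
 [0.589 0.439 0.059]
 [0.521 0.465 0.001]
 [0.591 0.42  0.016]]
```

play_rows(targets="0.01 -0.045 0 0 0; 0.02 -0.09 0 0 0; 0.03 -0.135 0 0 0; 0.04 -0.18 0 0 0; 0.0455 -0.219 0.02 0 0")

```text
time_s: 21.55
position: [0.5854, 0.3533, 0.1539]
tool_rot: [[1.0, 0.0, 0.003], [0.0, -1.0, 0.001], [0.003, -0.001, -1.0]]
ft_force: [0.8, -1.2, 1.1]
grip_width: 0.0856
```

play_rows(targets="0 0 0.025 0 0; 0 0 0.035 0 0; 0 0 0.035 0 0; 0 0 0.035 0 0")

```text
time_s: 21.95
position: [0.5844, 0.3499, 0.1193]
tool_rot: [[1.0, -0.001, 0.0], [-0.001, -1.0, 0.0], [0.0, -0.0, -1.0]]
ft_force: [0.9, -0.0, 1.2]
grip_width: 0.0853
```

```bash
python3 go.py .584 .3505 .009 0
```

```text
t 21.95 pos [0.5844 0.3499 0.1193] yaw -0.08 q [ 21.   39.9  60.6  -0.   79.5 111.1] w 0.08530718679330525 
shift [-0.0005 -0.0006  0.1103] dist 0.11 turn -0.0014
```

play_rows(targets="0 0 0 0 0.2; 0 -0.0005 0.03 0 0.2; 0 -0.0005 0.06 0 0.2; 0 -0.0005 0.08 0 0.2; 0 -0.0005 0.09 0 0.2")

```text
time_s: 22.45
position: [0.5836, 0.3506, 0.028]
tool_rot: [[1.0, -0.001, -0.001], [-0.001, -1.0, -0.0], [-0.001, 0.0, -1.0]]
ft_force: [0.1, -1.1, -0.5]
grip_width: 0.0681
```

play_rows(targets="0 0 0.01 0 0.2; 0 0 0.019 0 0.2; 0 0 0.019 0 0.2; 0 0 0.019 0 0.2")

```text
time_s: 22.85
position: [0.584, 0.3513, 0.0105]
tool_rot: [[1.0, -0.0, 0.001], [-0.0, -1.0, 0.0], [0.001, -0.0, -1.0]]
ft_force: [0.3, -0.4, 0.1]
grip_width: 0.0681
```

play_rows(targets="0 0 0 0 0.5; 0 0 0 0 1; 0 0 0 0 1; 0 0 0 0 1; 0 0 0 0 1")

```text
time_s: 23.35
position: [0.5841, 0.3512, 0.0108]
tool_rot: [[1.0, -0.0, 0.001], [-0.0, -1.0, 0.0], [0.001, -0.0, -1.0]]
ft_force: [-0.6, 0.1, 6.9]
grip_width: 0.043
```

play_rows(targets="0 0 0 0 1; 0 0 0 0 1")

```text
time_s: 23.55
position: [0.5841, 0.3512, 0.0108]
tool_rot: [[1.0, -0.0, 0.001], [-0.0, -1.0, 0.0], [0.001, -0.0, -1.0]]
ft_force: [-0.6, -0.4, 6.5]
grip_width: 0.0426
```

play_rows(targets="0 0 -0.01 0 1; 0 0 -0.05 0 1; -0.01 0 -0.1 0 1; -0.04 0.005 -0.145 0 1; -0.08 0.02 -0.17 0 1")

```text
time_s: 24.05
position: [0.5076, 0.3328, 0.1807]
tool_rot: [[1.0, -0.0, 0.005], [-0.0, -1.0, 0.002], [0.005, -0.002, -1.0]]
ft_force: [-0.3, -0.4, -0.4]
grip_width: 0.0431
```

play_rows(targets="-0.045 0.01 -0.01 0 1; -0.09 0.02 -0.018 0 1; -0.104 0.022 -0.018 0 1; -0.104 0.022 -0.018 0 1; -0.104 0.022 -0.018 0 1")

```text
time_s: 24.55
position: [0.4036, 0.3105, 0.1959]
tool_rot: [[1.0, -0.0, 0.001], [-0.0, -1.0, 0.0], [0.001, -0.0, -1.0]]
ft_force: [0.5, 0.9, -1.5]
grip_width: 0.0425
```

Run:
```python
from m import *
d=grab('wrist','w11');print(d['state']['position'],d['state']['qvel'].round(2),d['state']['grip_width'])
dd=dict(d);dd['world_to_cam']=np.linalg.inv(np.array(d['T_tool_cam']))
h,st=blob(mask(d,'red'),np.array((276,300)));print(st)
for lo in (295,305): print(circ(dd,h[h[:,1]>lo],.0108-.04))
```

```text
[0.40359828 0.31053007 0.19593818] [-0.47  1.52 -0.93 -0.12 -0.06 -0.01] 0.04248868057712355
[ 228  248  101   98 7650]
(array([0.00066156, 0.0011424 ]), np.float64(0.044713151865890415))
(array([0.00021762, 0.00100179]), np.float64(0.04399061155873589))
```

View pics/w11.png

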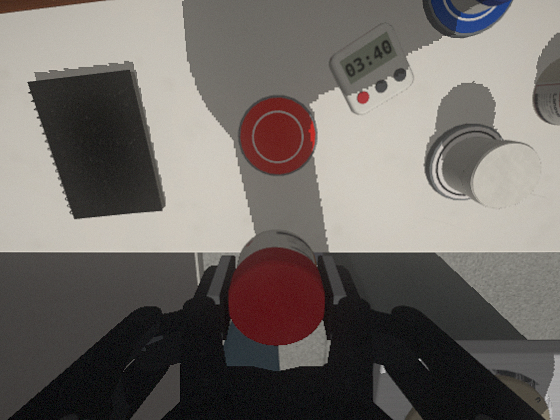

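```bash
python3 - <<'E'
from m import *
d=pickle.load(open('w11.pkl','rb'));print(ringc(d,(277,137),.015,.051))
E
python3 go.py .4562 .3097 .045 0
```

```text
(array([0.4551, 0.3085]), np.float64(0.0518), 72)
t 24.6 pos [0.4039 0.3105 0.1956] yaw -0.03 q [ 24.2  19.5  84.2  -0.   76.2 114.2] w 0.04249347427520242 
shift [0.0522 0.0008 0.1506] dist 0.159 turn -0.0004
```

play_rows(targets="0.025 0.001 0.03 0 1; 0.045 0.001 0.07 0 1; 0.0522 0.001 0.105 0 1; 0.0522 0.001 0.14 0 1; 0.0522 0.001 0.15 0 1")

```text
time_s: 25.1
position: [0.4547, 0.3085, 0.0416]
tool_rot: [[1.0, -0.001, -0.006], [-0.001, -1.0, -0.002], [-0.006, 0.003, -1.0]]
ft_force: [-0.4, -0.3, -1.8]
grip_width: 0.0428
```

play_rows(targets="0 0 0 0 1; 0 0 0.005 0 1; 0 0 0.01 0 1; 0 0 0.012 0 1; 0 0 0.012 0 1")

```text
time_s: 25.6
position: [0.4553, 0.3095, 0.0339]
tool_rot: [[1.0, -0.0, 0.001], [-0.0, -1.0, 0.0], [0.001, -0.0, -1.0]]
ft_force: [-0.6, -0.1, -1.3]
grip_width: 0.0428
```

```bash
python3 go.py .4562 .3096 .026 0
```

```text
t 25.6 pos [0.4553 0.3095 0.0339] yaw -0.0 q [ 21.9  34.5  89.5   0.   56.  111.9] w 0.04284752955837224 
shift [ 0.0009 -0.0001  0.0079] dist 0.008 turn -0.0001
```

play_rows(targets="0.0009 0 0.002 0 1; 0.0009 0 0.004 0 1; 0.0009 0 0.006 0 1; 0.0009 0 0.007 0 1; 0.0009 0 0.007 0 1")

```text
time_s: 26.1
position: [0.456, 0.3093, 0.0264]
tool_rot: [[1.0, -0.0, -0.0], [-0.0, -1.0, -0.0], [-0.0, 0.0, -1.0]]
ft_force: [0.4, 0.0, -1.4]
grip_width: 0.0425
```

play_rows(targets="0 0 0.0008 0 1; 0 0 0.0008 0 1")

```text
time_s: 26.3
position: [0.4561, 0.3094, 0.0258]
tool_rot: [[1.0, -0.0, 0.0], [-0.0, -1.0, 0.0], [0.0, -0.0, -1.0]]
ft_force: [-0.0, -1.0, -1.4]
grip_width: 0.0427
```

play_rows(targets="0 0 0.0006 0 1; 0 0 0.0006 0 1")

```text
time_s: 26.5
position: [0.4562, 0.3094, 0.0257]
tool_rot: [[1.0, -0.0, 0.001], [-0.0, -1.0, 0.0], [0.001, -0.0, -1.0]]
ft_force: [-1.5, 0.0, 5.1]
grip_width: 0.0429
```

play_rows(targets="0 0 0 0 0.7; 0 0 0 0 0.4; 0 0 0 0 0; 0 0 0 0 0; 0 0 0 0 0")

```text
time_s: 27.0
position: [0.4561, 0.3094, 0.0251]
tool_rot: [[1.0, -0.0, -0.0], [-0.0, -1.0, -0.0], [-0.0, 0.0, -1.0]]
ft_force: [-0.4, 0.1, -1.0]
grip_width: 0.0856
```

play_rows(targets="0 0 -0.015 0 0; 0 0 -0.06 0 0; -0.01 0 -0.11 0 0; -0.05 0 -0.145 0 0; -0.055 0 -0.145 0 0")

```text
time_s: 27.5
position: [0.3999, 0.31, 0.1741]
tool_rot: [[1.0, 0.001, 0.006], [0.001, -1.0, 0.003], [0.006, -0.003, -1.0]]
ft_force: [-0.0, 0.0, -0.4]
grip_width: 0.0853
```

play_rows(targets="0 0 0 0 0; 0 0 0 0 0")

```text
time_s: 27.7
position: [0.4013, 0.3092, 0.1691]
tool_rot: [[1.0, -0.0, -0.001], [-0.0, -1.0, -0.001], [-0.001, 0.001, -1.0]]
ft_force: [-0.4, -0.9, 0.4]
grip_width: 0.0853
```

```bash
python3 -c "
from m import *
d=grab('wrist','w12');print(d['state']['position'],d['state']['qvel'].round(2),d['state']['grip_width'])
cv2.imwrite('pics/w12c.png',cv2.resize(d['pixels'][60:260,180:380,::-1],None,fx=3,fy=3,interpolation=2))
c=d['pixels'][:,272:282].mean(1)
for r in list(range(105,125))+list(range(150,180)): print(r,c[r].astype(int),onplane(d,[(277,r)],.055)[0,0].round(4),onplane(d,[(277,r)],.015)[0,0].round(4))
row=145;print([(u,d['pixels'][row,u].tolist()) for u in list(range(242,258))+list(range(295,312))]); print(onplane(d,[(240,row),(313,row)],.055)[:,:2],onplane(d,[(240,row),(313,row)],.015)[:,:2])
grab('top','top3')
"
```

```text
[0.40131121 0.30921144 0.16910038] [-0.37  1.23 -0.46  0.08  0.14 -0.  ] 0.08529544506836899
105 [89 24 20] 0.4848 0.4844
106 [90 25 23] 0.484 0.4836
107 [90 24 22] 0.4833 0.4827
108 [94 71 67] 0.4825 0.4818
109 [97 96 92] 0.4817 0.4809
110 [93 71 69] 0.481 0.48
111 [89 31 28] 0.4802 0.4791
112 [89 23 23] 0.4794 0.4782
113 [84 29 26] 0.4787 0.4773
114 [76 30 29] 0.4779 0.4764
115 [75 28 27] 0.4771 0.4755
116 [77 27 28] 0.4763 0.4747
117 [78 27 28] 0.4756 0.4738
118 [80 28 28] 0.4748 0.4728
119 [79 27 28] 0.474 0.4719
120 [79 27 28] 0.4732 0.471
121 [79 27 28] 0.4724 0.4701
122 [78 27 28] 0.4716 0.4692
123 [79 29 30] 0.4708 0.4683
124 [77 26 27] 0.4701 0.4674
150 [80 28 29] 0.4489 0.443
151 [79 27 28] 0.4481 0.442
152 [79 29 28] 0.4472 0.441
153 [81 32 31] 0.4464 0.4401
154 [80 30 30] 0.4456 0.4391
155 [79 29 29] 0.4447 0.4381
156 [79 29 30] 0.4439 0.4371
157 [80 31 31] 0.443 0.4362
158 [80 31 30] 0.4422 0.4352
159 [79 30 31] 0.4413 0.4342
160 [79 30 31] 0.4405 0.4332
161 [80 33 32] 0.4396 0.4322
162 [79 29 30] 0.4388 0.4312
163 [79 31 31] 0.4379 0.4302
164 [79 30 31] 0.437 0.4292
165
[... 527 characters left out ...]
29, 27]), (247, [93, 38, 32]), (248, [94, 37, 36]), (249, [92, 49, 47]), (250, [80, 53, 54]), (251, [78, 27, 30]), (252, [80, 29, 36]), (253, [79, 31, 30]), (254, [82, 35, 35]), (255, [79, 31, 31]), (256, [79, 33, 31]), (257, [77, 29, 34]), (295, [82, 34, 35]), (296, [78, 29, 32]), (297, [78, 30, 30]), (298, [82, 34, 36]), (299, [80, 32, 34]), (300, [80, 36, 31]), (301, [75, 33, 31]), (302, [78, 37, 34]), (303, [91, 44, 40]), (304, [97, 38, 37]), (305, [95, 38, 35]), (306, [92, 31, 27]), (307, [93, 31, 29]), (308, [92, 40, 33]), (309, [91, 37, 35]), (310, [84, 36, 30]), (311, [124, 39, 36])]
[[0.45312558 0.3384499 ]
 [0.45303288 0.27742961]] [[0.44782338 0.3431802 ]
 [0.44771622 0.27264428]]
```

View pics/w12c.png

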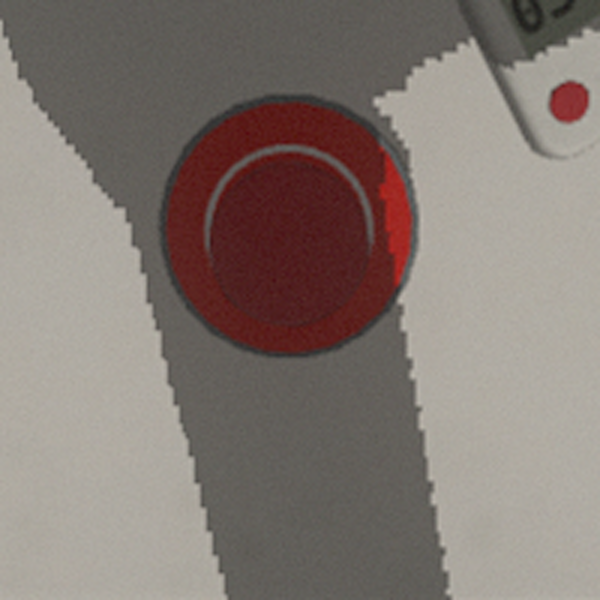

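Run:
```python
from m import *
d=pickle.load(open('top3.pkl','rb'));d0=pickle.load(open('top0.pkl','rb'))
im=d['pixels'][:,:,::-1]
cv2.imwrite('pics/top3c.png',cv2.resize(im[150:275,120:330],None,fx=3.8,fy=3.8,interpolation=2))
print(ringc(d0,(152,231),.015,.051))
hsv=cv2.cvtColor(d0['pixels'],cv2.COLOR_RGB2GRAY)
h,st=blob((hsv<75).astype(np.uint8),np.array((291,188)));print(st,onplane(d0,[h.mean(0)],.08),onplane(d0,h,.086)[:,:2].min(0),onplane(d0,h,.086)[:,:2].max(0))
```

```text
(array([0.4519, 0.308 ]), np.float64(0.0517), 72)
[284 180  15  18 196] [[ 0.54890396 -0.0857239   0.08      ]] [ 0.5251864  -0.10405474] [ 0.57167487 -0.06622739]
```

View pics/top3c.png

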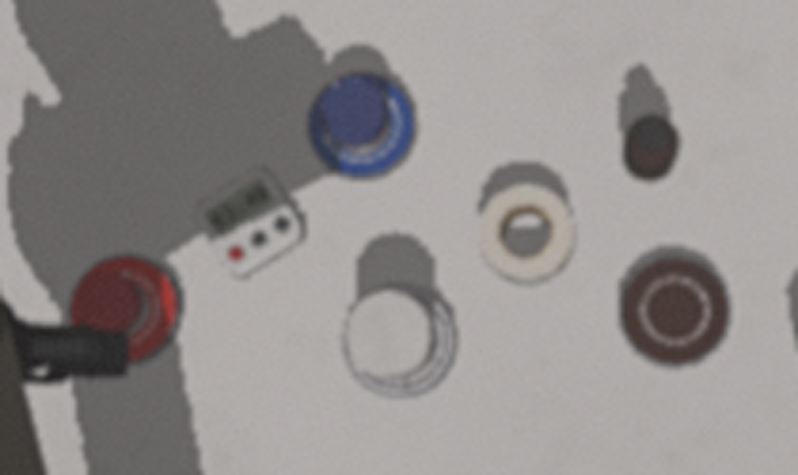

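```bash
python3 go.py .49 -.085 .2 0
```

```text
t 27.8 pos [0.4016 0.3091 0.1688] yaw -0.04 q [ 24.2  20.9  87.   -0.   72.3 114.2] w 0.0854378923005153 
shift [ 0.0887  0.3941 -0.031 ] dist 0.405 turn -0.0008
```

play_rows(targets="0.01 0.045 -0.02 0 0; 0.02 0.09 -0.04 0 0; 0.03 0.135 -0.05 0 0; 0.04 0.18 -0.05 0 0; 0.05 0.225 -0.05 0 0")

```text
time_s: 28.3
position: [0.4517, 0.0822, 0.2195]
tool_rot: [[1.0, -0.001, -0.001], [-0.001, -1.0, 0.0], [-0.001, -0.0, -1.0]]
ft_force: [1.0, 0.4, 0.3]
grip_width: 0.0855
```

play_rows(targets="0.01 0.045 0 0 0; 0.02 0.09 0 0 0; 0.03 0.135 0 0 0; 0.038 0.165 0 0 0; 0.038 0.165 0 0 0")

```text
time_s: 28.8
position: [0.49, -0.0845, 0.2186]
tool_rot: [[1.0, -0.005, -0.002], [-0.005, -1.0, 0.0], [-0.002, -0.0, -1.0]]
ft_force: [0.2, 0.4, -0.5]
grip_width: 0.0854
```

play_rows(targets="0 0 0 0 0; 0 0 0 0 0")

```text
time_s: 29.0
position: [0.4888, -0.0799, 0.2196]
tool_rot: [[1.0, 0.0, -0.001], [0.0, -1.0, 0.001], [-0.001, -0.001, -1.0]]
ft_force: [-0.4, 0.6, -0.4]
grip_width: 0.0852
```

```bash
python3 -c "
from m import *
d=grab('wrist','w13');print(d['state']['position'],d['state']['qvel'].round(2),d['state']['grip_width'])
cv2.imwrite('pics/w13c.png',cv2.resize(d['pixels'][20:260,150:410,::-1],None,fx=2.5,fy=2.5,interpolation=2))
"
```

```text
[ 0.48884493 -0.07987673  0.21961263] [ 0.69 -0.77  0.09  0.    0.02 -0.23] 0.0851847375514817
```

View pics/w13c.png

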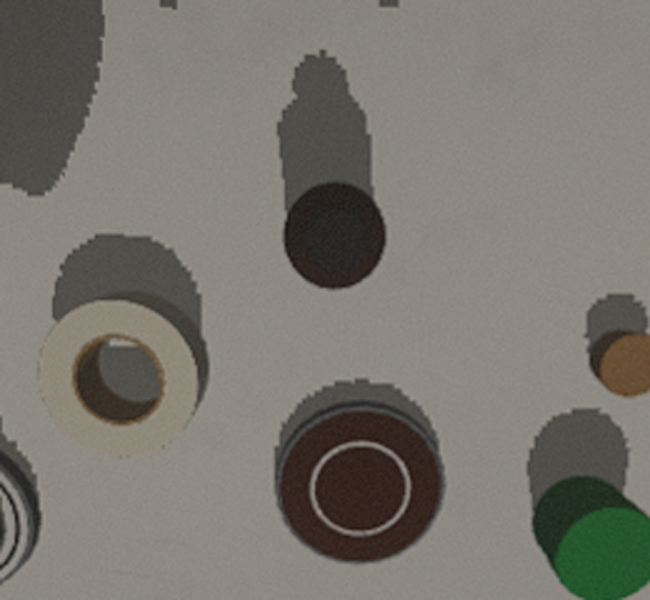

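```bash
python3 - <<'E'
from m import *
d=pickle.load(open('w13.pkl','rb'))
g=cv2.cvtColor(d['pixels'],cv2.COLOR_RGB2GRAY)
h,st=blob((g<58).astype(np.uint8),np.array((284,114)));print(st,circ(d,h,.043),circ(d,h,.03))
p=d['pixels'].astype(int)
m=((p[:,:,0]-p[:,:,2]<7)&(g<50)).astype(np.uint8);m[:80]=0;m=cv2.morphologyEx(m,cv2.MORPH_OPEN,np.ones((3,3)))
h,st=blob(m,np.array((284,114)));print('cap',st,circ(d,h,.086))
print('ring',ringc(d,(294,215),.015,.046))
E
python3 go.py .55 -.0855 .13 0
```

```text
[ 264   93   40   42 1338] (array([ 0.56317198, -0.08779705]), np.float64(0.0404446250506776)) (array([ 0.5627042 , -0.08806918]), np.float64(0.04209271753693023))
cap [272 102  26  27 480] (array([ 0.56413894, -0.08763539]), np.float64(0.02266558827822648))
ring (array([ 0.4437, -0.1019]), np.float64(0.0469), 72)
t 29.05 pos [ 0.4889 -0.0797  0.2198] yaw 0.06 q [-23.   16.9  83.9   0.   79.3  67. ] w 0.08506873473539636 
shift [0.0612 0.0059 0.0898] dist 0.109 turn 0.001
```

play_rows(targets="0.04 0.004 0.01 0 0; 0.07 0.007 0.04 0 0; 0.0745 0.0075 0.07 0 0; 0.0745 0.0075 0.09 0 0; 0.0745 0.0075 0.09 0 0")

```text
time_s: 29.55
position: [0.5623, -0.0866, 0.1275]
tool_rot: [[1.0, 0.001, -0.005], [0.001, -1.0, 0.002], [-0.005, -0.002, -1.0]]
ft_force: [-0.7, 0.3, -0.7]
grip_width: 0.0858
```

play_rows(targets="0 0 0 0 0; 0 0 0 0 0")

```text
time_s: 29.75
position: [0.5641, -0.0879, 0.1318]
tool_rot: [[1.0, 0.0, 0.003], [0.0, -1.0, -0.001], [0.003, 0.001, -1.0]]
ft_force: [0.3, -0.1, 0.3]
grip_width: 0.0854
```

```bash
python3 go.py .5633 -.087 .017 0
python3 - <<'E'
from m import *
d=grab('wrist','w14')
g=cv2.cvtColor(d['pixels'],cv2.COLOR_RGB2GRAY);p=d['pixels'].astype(int)
m=((p[:,:,0]-p[:,:,2]<7)&(g<45)).astype(np.uint8);m[270:]=0
h,st=blob(m,np.array((276,235)));print('cap',st,circ(d,h,.086),d['state']['position'])
E
```

```text
t 29.75 pos [ 0.5641 -0.0879  0.1318] yaw 0.02 q [-20.7  28.9  80.    0.   70.9  69.2] w 0.08541989643571471 
shift [-0.001  -0.001   0.1148] dist 0.115 turn 0.0004
cap [ 252  183   47   67 1960] (array([ 0.5767952 , -0.08590505]), np.float64(0.04067642819463503)) [ 0.56405826 -0.08794096  0.13176381]
```

View pics/w14.png

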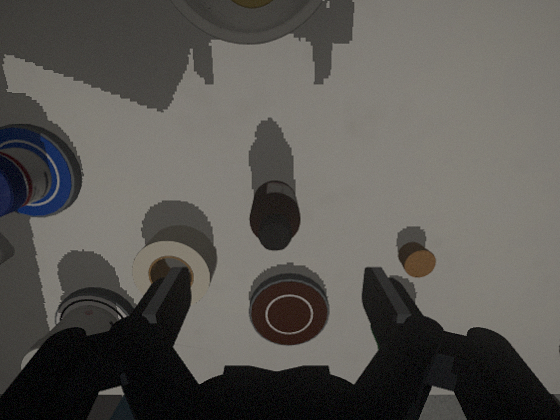

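play_rows(targets="-0.0005 -0.0005 0.03 0 0; -0.0005 -0.0005 0.06 0 0; -0.0005 -0.0005 0.09 0 0; -0.0005 -0.0005 0.11 0 0; -0.0005 -0.0005 0.115 0 0")

```text
time_s: 30.3
position: [0.5625, -0.0875, 0.0142]
tool_rot: [[1.0, -0.0, -0.002], [-0.0, -1.0, 0.001], [-0.002, -0.001, -1.0]]
ft_force: [0.1, -0.6, 0.1]
grip_width: 0.0854
```

play_rows(targets="0 0 0 0 0; 0 0 0 0 0; 0 0 0 0 0.3")

```text
time_s: 30.6
position: [0.5637, -0.0879, 0.0166]
tool_rot: [[1.0, -0.0, 0.002], [-0.0, -1.0, -0.001], [0.002, 0.001, -1.0]]
ft_force: [1.0, 0.3, 0.4]
grip_width: 0.0731
```

play_rows(targets="0 0 0 0 0.6; 0 0 0 0 1; 0 0 0 0 1; 0 0 0 0 1; 0 0 0 0 1")

```text
time_s: 31.1
position: [0.5633, -0.0877, 0.0157]
tool_rot: [[1.0, -0.0, 0.001], [-0.0, -1.0, -0.0], [0.001, 0.0, -1.0]]
ft_force: [-0.6, 0.4, 5.2]
grip_width: 0.0388
```

play_rows(targets="0 0 0 0 1; 0 0 0 0 1")

```text
time_s: 31.3
position: [0.5632, -0.0877, 0.0157]
tool_rot: [[1.0, -0.0, 0.001], [-0.0, -1.0, -0.0], [0.001, 0.0, -1.0]]
ft_force: [-0.9, 1.1, 6.1]
grip_width: 0.0383
```

play_rows(targets="0 0 -0.01 0 1; 0 0 -0.04 0 1; -0.01 0.001 -0.07 0 1; -0.045 0.005 -0.08 0 1; -0.085 0.009 -0.08 0 1")

```text
time_s: 31.8
position: [0.4781, -0.097, 0.0969]
tool_rot: [[1.0, 0.001, 0.004], [0.001, -1.0, -0.002], [0.004, 0.002, -1.0]]
ft_force: [-0.2, -0.4, -1.3]
grip_width: 0.0386
```

play_rows(targets="-0.03 0.004 0 0 1; -0.0344 0.0042 0 0 1; -0.0344 0.0042 0 0 1; -0.0344 0.0042 0.02 0 1; -0.0344 0.0042 0.03 0 1")

```text
time_s: 32.3
position: [0.4444, -0.1008, 0.0643]
tool_rot: [[1.0, 0.0, -0.0], [0.0, -1.0, 0.0], [-0.0, -0.0, -1.0]]
ft_force: [0.4, -1.0, -1.8]
grip_width: 0.0388
```

play_rows(targets="0 0 0 0 1; 0 0 0 0 1")

```text
time_s: 32.5
position: [0.4441, -0.1008, 0.0652]
tool_rot: [[1.0, 0.0, -0.0], [0.0, -1.0, 0.0], [-0.0, -0.0, -1.0]]
ft_force: [-0.7, -0.2, -2.2]
grip_width: 0.0386
```

```bash
python3 go.py .4438 -.1009 .0307 0
python3 - <<'E'
from m import *
d=grab('wrist','w15')
E
```

```text
t 32.5 pos [ 0.4441 -0.1008  0.0652] yaw 0.01 q [-27.7  24.7 102.8   0.   52.5  62.2] w 0.038581841128310986 
shift [-0.0003  0.0001  0.0345] dist 0.035 turn 0.0002
```

View pics/w15.png

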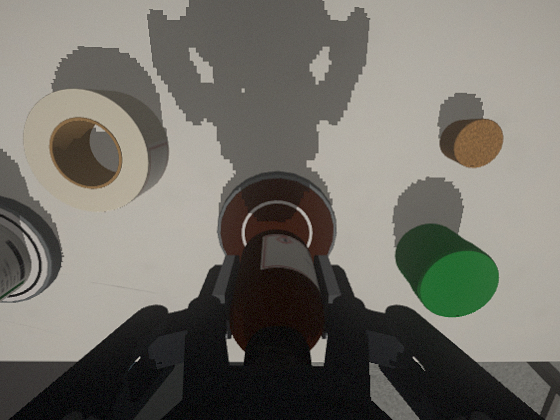

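play_rows(targets="-0.0003 0 0.01 0 1; -0.0003 0 0.02 0 1; -0.0003 0 0.028 0 1; -0.0003 0 0.032 0 1; -0.0003 0 0.032 0 1")

```text
time_s: 33.05
position: [0.443, -0.1007, 0.0325]
tool_rot: [[1.0, -0.0, -0.001], [-0.0, -1.0, 0.001], [-0.001, -0.001, -1.0]]
ft_force: [0.0, -0.1, -1.2]
grip_width: 0.0385
```

play_rows(targets="0 0 0 0 1; 0 0 0.001 0 1; 0 0 0.001 0 1")

```text
time_s: 33.35
position: [0.4434, -0.1009, 0.0323]
tool_rot: [[1.0, -0.0, 0.0], [-0.0, -1.0, -0.0], [0.0, 0.0, -1.0]]
ft_force: [0.0, 0.3, -1.3]
grip_width: 0.0391
```

play_rows(targets="0 0 0.0008 0 1; 0 0 0.0008 0 1")

```text
time_s: 33.55
position: [0.4433, -0.1008, 0.0314]
tool_rot: [[1.0, -0.0, 0.0], [-0.0, -1.0, -0.0], [0.0, 0.0, -1.0]]
ft_force: [0.6, -0.1, -1.7]
grip_width: 0.0386
```

play_rows(targets="0.0004 0 0.0007 0 1; 0.0004 0 0.0007 0 1")

```text
time_s: 33.75
position: [0.4437, -0.1008, 0.0307]
tool_rot: [[1.0, -0.0, 0.0], [-0.0, -1.0, -0.0], [0.0, 0.0, -1.0]]
ft_force: [-1.4, 0.3, -0.8]
grip_width: 0.0389
```

play_rows(targets="0 0 0.0006 0 1; 0 0 0.0006 0 1")

```text
time_s: 33.95
position: [0.4438, -0.1008, 0.0307]
tool_rot: [[1.0, -0.0, 0.0], [-0.0, -1.0, -0.0], [0.0, 0.0, -1.0]]
ft_force: [-2.5, 1.3, 7.9]
grip_width: 0.0384
```

Contact. Release and rise straight up past the cap.

play_rows(targets="0 0 0 0 0.7; 0 0 0 0 0.4; 0 0 0 0 0; 0 0 0 0 0; 0 0 0 0 0")

```text
time_s: 34.45
position: [0.4437, -0.1009, 0.03]
tool_rot: [[1.0, -0.0, -0.0], [-0.0, -1.0, 0.0], [-0.0, -0.0, -1.0]]
ft_force: [-0.2, 0.0, 0.3]
grip_width: 0.0853
```

play_rows(targets="0 0 -0.015 0 0; 0 0 -0.06 0 0; 0 0 -0.11 0 0; 0 0 -0.155 0 0; -0.04 0 -0.19 0 0")

```text
time_s: 34.95
position: [0.4082, -0.1016, 0.2208]
tool_rot: [[1.0, 0.001, 0.004], [0.001, -1.0, -0.002], [0.004, 0.002, -1.0]]
ft_force: [-0.8, -0.5, 0.6]
grip_width: 0.0852
```

play_rows(targets="-0.02 0 0 0 0; -0.02 0 0 0 0; -0.02 0 0 0 0")

```text
time_s: 35.25
position: [0.3863, -0.1009, 0.2179]
tool_rot: [[1.0, -0.001, 0.0], [-0.001, -1.0, 0.0], [0.0, -0.0, -1.0]]
ft_force: [-1.1, -0.5, -0.5]
grip_width: 0.0853
```

Run:
```python
from m import *
d=grab('wrist','w16');print(d['state']['position'],d['state']['qvel'].round(2),d['state']['grip_width'])
cv2.imwrite('pics/w16c.png',cv2.resize(d['pixels'][60:220,160:400,::-1],None,fx=3.3,fy=3.3,interpolation=2))
grab('top','top4')
```

```text
[ 0.38628394 -0.10090773  0.21788168] [ 0.55  1.63 -0.8  -0.03  0.04 -0.01] 0.08526260848703217
```

View pics/w16c.png

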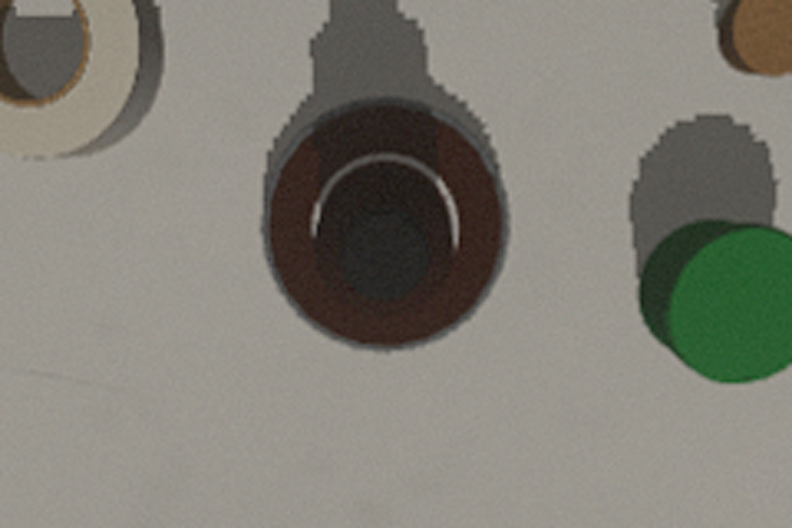

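Run:
```python
from m import *
d=pickle.load(open('w16.pkl','rb'))
g=cv2.cvtColor(d['pixels'],cv2.COLOR_RGB2GRAY);p=cv2.GaussianBlur(d['pixels'],(3,3),0).astype(int)
m=(p[:,:,0]-p[:,:,2]<2).astype(np.uint8);w=np.zeros_like(m);w[115:160,255:300]=1;m=cv2.morphologyEx(m*w*(g<60),cv2.MORPH_OPEN,np.ones((3,3),np.uint8))
h,st=blob(m.astype(np.uint8),np.array((276.7,137)));print('cap',st,circ(d,h,.101))
print('px',onplane(d,[(276.7,137.3)],.101))
c=d['pixels'][:,273:281].mean(1)
for r in range(100,116): print(r,c[r].astype(int),onplane(d,[(277,r)],.015)[0,0].round(4),end=' ')
print(onplane(d,[(160+315/3.3,60+225/3.3),(160+457/3.3,60+225/3.3)],.015))
t=pickle.load(open('top4.pkl','rb'));cv2.imwrite('pics/top4c.png',cv2.resize(t['pixels'][150:275,120:390,::-1],None,fx=2.9,fy=2.9,interpolation=2))
t0=pickle.load(open('top0.pkl','rb'))
print('top rings',ringc(t0,(298,231),.015,.046),ringc(t0,(152,231),.015,.051),ringc(t0,(215,183),.015,.056))
print('timer/roll',depthpts(t,[(185,208)]),depthpts(t0,[(185,208)]))
```

```text
Traceback (most recent call last):
  File "m.py", line 12, in blob
    best=min([i for i in range(1,n) if st[i,4]>20],key=lambda i:np.hypot(*(c[i]-uv)))
ValueError: min() iterable argument is empty
```

Run:
```python
from m import *
d=pickle.load(open('w16.pkl','rb'))
p=cv2.GaussianBlur(d['pixels'],(5,5),0).astype(int)
m=(p[:,:,0]-p[:,:,2]<6).astype(np.uint8);w=np.zeros_like(m);w[112:160,255:300]=1;m=m*w
print(p[137,255:300,0]-p[137,255:300,2],p[115:160,277,0]-p[115:160,277,2])
h,st=blob(m,np.array((276.7,137)));print('cap',st,circ(d,h,.101))
print('px',onplane(d,[(276.7,137.3)],.101))
c=d['pixels'][:,273:281].mean(1)
for r in range(100,116): print(r,c[r].astype(int),onplane(d,[(277,r)],.015)[0,0].round(4),end=' ')
print(onplane(d,[(160+315/3.3,60+225/3.3),(160+457/3.3,60+225/3.3)],.015))
t=pickle.load(open('top4.pkl','rb'));cv2.imwrite('pics/top4c.png',cv2.resize(t['pixels'][150:275,120:390,::-1],None,fx=2.9,fy=2.9,interpolation=2))
t0=pickle.load(open('top0.pkl','rb'))
print('top rings',ringc(t0,(298,231),.015,.046),ringc(t0,(152,231),.015,.051),ringc(t0,(215,183),.015,.056))
print('timer/roll',depthpts(t,[(185,208)]),depthpts(t0,[(185,208)]))
```

```text
[17 15 14 13 13 14 12  9  6  4  3  4  3  3  3  2  3  3  3  4  3  4  4  3
  3  3  4  4  4  5  4  4  4  5  7 10 13 14 14 14 14 16 19 22 23] [ 8  8  9 10 10  9  8  6  5  4  3  3  3  4  4  4  4  4  3  3  3  4  4  3
  3  3  3  3  3  3  3  3  2  3  4  9 14 18 18 19 19 21 22 22 23]
cap [263 123  26  27 542] (array([ 0.44513179, -0.10165591]), np.float64(0.021651234405577195))
px [[ 0.44422005 -0.10230218  0.101     ]]
100 [39 32 29] 0.4744 101 [41 34 28] 0.4733 102 [40 32 28] 0.4723 103 [38 31 27] 0.4713 104 [40 31 28] 0.4703 105 [37 30 25] 0.4693 106 [59 53 49] 0.4682 107 [84 80 76] 0.4672 108 [72 67 64] 0.4662 109 [42 33 29] 0.4651 110 [39 32 28] 0.4641 111 [35 31 27] 0.4631 112 [35 31 27] 0.462 113 [34 28 24] 0.461 114 [36 29 26] 0.46 115 [35 30 27] 0.4589 [[ 0.44498659 -0.07886899  0.015     ]
 [ 0.44488707 -0.12644973  0.015     ]]
top rings (array([ 0.4408, -0.1019]), np.float64(0.0469), 68) (array([0.4519, 0.308 ]), np.float64(0.0517), 72) (array([0.588 , 0.1308]), np.float64(0.0563), 72)
timer/roll [[0.5152028  0.21514489 0.01382767]] [[0.5145365  0.21422656 0.01772094]]
```

View pics/top4c.png

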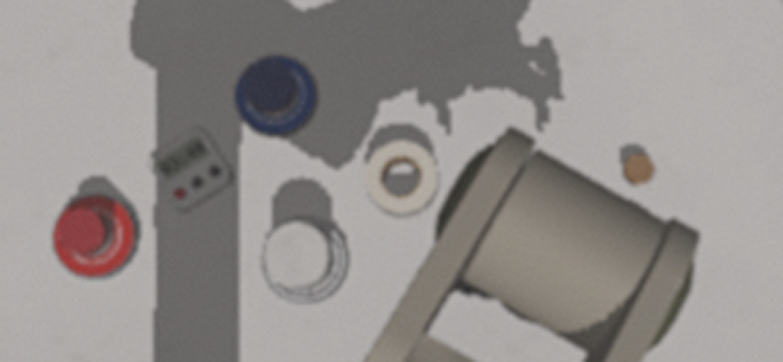

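Run:
```python
from m import *
for tag,g0,gr in (('w11',(506,174),None),('w5',(276.5,144.5),None)):
    d=pickle.load(open(tag+'.pkl','rb'))
    c=onplane(d,[g0],.073)[0,:2]
    print(tag,'lid',c,edgec(d,c,.073,.062,.003))
    # stand rim & ring, outer visible arcs
    for a0,a1 in ((20,160),(-60,60),(30,100)): print('  ring arc',a0,a1, edgec(d,(.427,.1025),.015,.067,.004,-1,a0,a1,3))
    x,y=map(int,g0);x0,y0=max(0,x-100),max(0,y-80)
    cv2.imwrite(f'pics/{tag}w.png',cv2.resize(d['pixels'][y0:y+70,x0:x+60,::-1],None,fx=4,fy=4,interpolation=2))
```

```text
w11 lid [0.42871855 0.10420468] (array([0.4256, 0.1031]), np.float64(0.0613), 49)
  ring arc 20 160 (array([0.4267, 0.1027]), np.float64(0.0659), 90)
  ring arc -60 60 (array([0.4263, 0.1022]), np.float64(0.0671), 76)
  ring arc 30 100 (array([0.4263, 0.102 ]), np.float64(0.0673), 90)
w5 lid [0.42712567 0.10231282] (array([0.426 , 0.1025]), np.float64(0.0612), 51)
  ring arc 20 160 (array([0.4194, 0.1027]), np.float64(0.0733), 79)
  ring arc -60 60 (array([0.4185, 0.1028]), np.float64(0.0745), 90)
  ring arc 30 100 (array([0.4188, 0.1015]), np.float64(0.0742), 90)
```

View pics/w11w.png

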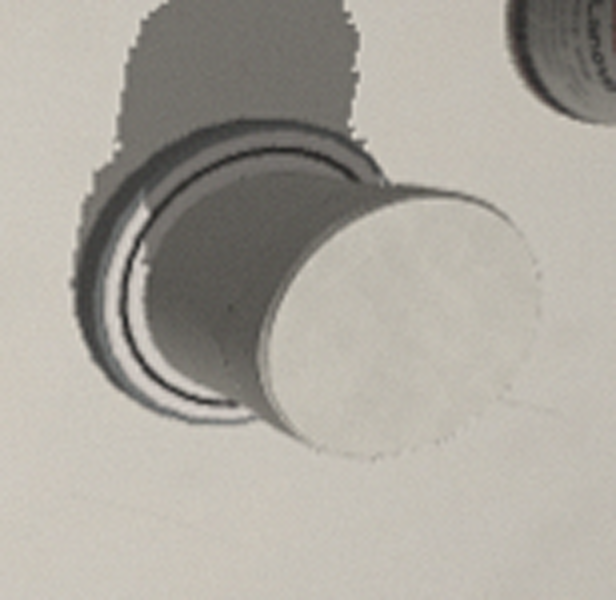

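play_rows(targets="0 0 0 0 0; 0 0 0 0 0; 0 0 0 0 0; 0 0 0 0 0; 0 0 0 0 0")

```text
time_s: 35.85
position: [0.3861, -0.1008, 0.2179]
tool_rot: [[1.0, -0.0, -0.0], [-0.0, -1.0, 0.0], [-0.0, -0.0, -1.0]]
ft_force: [-0.1, 0.2, -0.7]
grip_width: 0.086
```

Run:
```python
from h import *
print(env.close_job())
```

```text
the job is handed in; nothing more can be done
None
```

All four containers are standing upright on their matching stands, placed in the order white jar, blue jar, red jar, brown bottle. I handed the job in at about 36 s. The blue jar is the smaller of the two blue-lidded ones. I set each container down until light contact (at most about 8 N) and then let go. I left the green jar, the larger blue jar, the timer and the label roll alone.

Last checks of each container against its ring centre, from the wrist camera (each foot has about 2.5 mm of room inside its ring):

| Container | Offset from ring centre |
|---|---|
| White jar | about 1.1 mm |
| Blue jar | about 0.2 mm along x |
| Red jar | about 0.8 mm |
| Brown bottle | about 1 mm |

- **Blue jar:** it first sat about 1.6 mm off, so I gripped it again and moved it before going on to the red jar.
- **Camera disagreement:** the top camera put points about 3 mm lower in x than the wrist camera. It also put the white jar about 1.7 mm off in y, where the wrist camera showed 0 to 0.6 mm. I trusted the wrist views because they are closer and show lid and ring together. I did not take a final top-camera measurement of the bottle, because the arm was blocking that view.

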